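Lift a bronze bush out of its nest by its collar with sprung tweezers

TASK

Pull open the upper drawer of the small blue-fronted drawer unit by its handle and take out the sprung lifting tweezers by their blue grips. Bring their jaws gently and level round the neck of the bronze-coloured bush on the steel nest plate and squeeze until the left arm stands in the middle of the red part of their little scale, so that the jaws catch under the upper collar without pinching the neck; then lift the bush level, straight up out of its nest. Finish while still holding it there in the tweezers, its foot well above the top of the white bush, with the jaw gap kept steady on the red mark; leave the white bush in its nest.

Things in the scene. Friction and masses are not known exactly. Their poses are not given: they have to be found in the camera images.
- unit: drawer unit standing on the bench: grey steel case 200 deep (its x) x 250 wide (its y) x 135 mm high, two blue drawer fronts one above the other; fixed. Origin at the centre of its underside; its -x axis points out of the drawer fronts, so drawers open along its -x
- unit_drawer0 (a joint): upper drawer: how far it is pulled out, in m (0 shut, 0.155 at the stop). It slides lightly (a few N) and stays where it is left. Its open box is 155 mm front to back (6 mm walls, 15 mm front) x 207 mm wide inside with walls 36 mm above its rubber-lined floor
- unit_drawer0_handle (a point): middle of the upper drawer's handle: a round bar 11 mm thick and 120 mm long, level, along the unit's y, 35 mm out from the drawer front and about 36 mm below the unit's top; moves with the drawer; its axes are the unit's
- tweezers_grip (a point): loose sprung tweezers (80 g) lying flat across the upper drawer: two steel arms with blue grip sleeves, hinged at a spring barrel. Point midway between the sleeves, half-way up them (9 mm above the drawer floor); x to the jaws, z up. Hinge 90 mm behind it, jaw ends 88 mm ahead. Sleeves 34 mm long, 18 mm high; width over both: 52 mm at rest, 40 mm at the mark
- tweezers_jaws (a point): point midway between the jaws where the bush's axis belongs, 65 mm ahead of the grip point. Jaws straight, 5 x 5 mm, from 22 mm behind it to 24 mm ahead, with a 3 mm lip on top of their ends; gap between inner faces 41 mm at rest, 21 mm at the mark. A curved scale on the right arm, 34 mm behind it, runs through the left arm, which must stand in the middle of its red part, 7 mm long
- tweezers_left (a joint): swing of the tweezers' left arm (rad): 0 at rest, open; grows as squeezed; the right arm swings as much the other way. 0.065 is the mark (gap 21 mm); each 0.01 rad changes the gap by 3.1 mm and the width over the sleeves by 1.8 mm; on the red means 0.055 to 0.075. Springs push it open: about 4 N at the sleeves at rest, 10 N at the mark
- stand: grey steel base plate 75 (its x) x 120 (its y) x 12 mm with two nests 56 mm apart along its y; each nest is three steel dowels, 5 mm thick and 7 mm high, round the foot of a bush with 1 mm to spare; fixed. Origin at the centre of its underside. The way to the bushes is along its +x, past the neighbour
- bush_bronze_neck (a point): bronze-coloured bush (about 35 g) standing loose in either of the two nests: 40 mm high, lower collar 32 mm across and 5 mm thick, neck 16 mm across and 28 mm long, upper collar 32 mm across, 7 mm thick. Point on its axis half-way along the neck: 14 mm below the upper collar, 19 mm above its foot, 31 mm above the bench; z along its axis
- bush_white_neck (a point): a white bush of the same shape in the other nest, same point; to be left there

How it is judged:
By the outcome, as a careful person would: the job done as asked, in the order asked, and still so for the second after the job is handed in, while the arm keeps its last pose, push and grip.
It also fails if it takes over 58 s, if anything falls off the work surface, if the arm or the gripper's body presses on something with over 40 N, if the wrist force passes 120 N, or if a joint passes its speed limit or range.

ROBOT

A 6-joint arm with a two-finger parallel gripper is mounted at the origin on a cart in front of the work surface, level with it; the furniture and walls round the work are solid. World frame = base frame: x ahead of the robot, y to its left, z up, the work surface at z = 0. Lengths are in m, angles in rad, forces in N, time in s.
With the tool pointing down it reaches from about 0.275 to 0.75 m from the base axis. Payload 10.2 kg.
Tool frame: the origin (TCP) lies between the finger pads; the fingertips stand 14 mm ahead of it and the grasp point (between the pads) lies 5 mm behind it; y points along the fingers, x is the direction in which the jaws open and shut, and the axes are right-handed (so a half turn about y gives the same grasp; the last joint's range is limited). The gripper opens to 85 mm and grips with 20 to 120 N. Pads are 22 mm wide; open, the fingers measure 114 mm over their backs; the gripper's body (76 mm by 85 mm) begins 54 mm behind the grasp point. The pads swing forward as they close: fully open they stand 13 mm farther back than shut.
Start: joints at [-1.498, 0.313, 1.498, -0, 1.331, -0.223], TCP at [0.153, -0.502, 0.245] pointing down, gripper open.
Joint ranges: [-2.94, 2.94], [-0.97, 2.17], [0.19, 2.56], [-1.23, 4.37], [0.02, 3.11], [-2.88, 2.88]. Speed limits (rad/s): [2.39, 2.39, 3.01, 3.14, 3.14, 3.14].

INTERFACE

Orientations are given as a rotation vector (axis times angle).
In Python, from workcell import sense, imaging, env gives the robot as it stands.
- The arm moves only by the tool move_arm, never from a script. Its argument "targets" is a list of rows, each a list of 3 entries, a list of its own where there are three numbers: the shift along the tool's x, y, z in mm, then the turn, a rotation vector about the tool's x, y, z in degrees, then the opening, from -1 (shut) to 1 (fully open), so that 0 is half open. A call has 1 to 20 rows; each row is the pose to reach, as a shift and turn from the pose commanded when the call began, along the tool's axes at that moment; what a row does not reach only later rows make up. A row lasts 1/8 s, in which the tool goes at most 62.5 mm and 10.7 degrees, less where a joint would pass 70% of its speed; a pose out of reach is approached as far as the arm can. A call with a gripper value outside its range is refused whole. The fingers move at their own pace and stop on an object; the grip force is fixed at half the most. Time passes only in rows, so rows that repeat a pose let the fingers close. It gives the time, the measured TCP pose, the force and the opening at its end, in the units of the state.
- sense(): the state, without advancing time (a new reading comes with each control period).
- imaging.camera(name): name is "side" or "top"; returns a dict with "color" (384x512x3 uint8, red, green, blue), "fov_y" (degrees; the focal length in pixels is half the picture's height over the tangent of half this angle, whatever the lens; pixels are square), "cx", "cy" (the principal point, pixels), "D" ([k1, k2, p1, p2, k3] as OpenCV has them; the pictures are not rectified), "eye" and "orientation" of the camera in the world. Camera axes: x right, y down, z forward; pixel columns grow to the right and rows downward; lengths in m; the calibration is good to about 2 mm. A picture is of the moment at which its call begins. There is no depth.
- env.finish_job(): hands the job in, once; it reports no verdict.
The state is a dict: "time_s": time; "joints": joint angles; "joint_velocities": joint speeds; "joint_torque": joint torques, N m; "eef_pos": TCP position; "eef_rot": TCP orientation; "wrist_force": force on the tool from outside, world axes, zero at the start; "moment": the same for the moment, N m; "opening": opening from 0.0 (shut) to 1.0 (fully open).
Only numpy, scipy, OpenCV 4.12 (cv2) and the standard library are available. Lean on these libraries where they do the work, as an engineer would, in place of code of your own. Each camera call takes 0.05 s, during which the arm holds its last target.

## Working session

There is one attempt and no reset: what is moved stays moved. The work goes in short steps, Python scripts to look and compute and a tool call to move; the robot and the scene stay as the last step left them, time stands still between calls to the robot, and variables do not carry over. Pictures are saved under pics/ and viewed, and the job is handed in when it is done.

Besides the shell and the picture viewer there is one more tool, called after "Emit:" as a command line: name --argument value ..., lists and objects as JSON in quotes. move_arm: Moves the arm, as the interface text tells. Its arguments: {"type":"object","properties":{"targets":{"type":"array"}},"required":["targets"]}

```bash
ls -la; mkdir -p pics; cat > h.py <<'E'
import numpy as np, cv2
from scipy.spatial.transform import Rotation as R
from workcell import sense, imaging, env
def snap(n,tag):
    c=imaging.camera(n); cv2.imwrite(f'pics/{tag}.png',c['color'][:,:,::-1]); 
    import pickle; pickle.dump(c,open(f'pics/{tag}.pkl','wb')); return c
def load(tag):
    import pickle; return pickle.load(open(f'pics/{tag}.pkl','rb'))
def K(c):
    h=c['color'].shape[0]; f=h/2/np.tan(np.radians(c['fov_y'])/2)
    return np.array([[f,0,c['cx']],[0,f,c['cy']],[0,0,1.]])
def Rm(c):
    o=np.array(c['orientation'],float)
    return o if o.shape==(3,3) else (R.from_rotvec(o).as_matrix() if o.size==3 else R.from_quat(o).as_matrix())
def ray(c,uv):
    p=cv2.undistortPoints(np.array(uv,float).reshape(-1,1,2),K(c),np.array(c['D'],float)).reshape(-1,2)
    d=np.c_[p,np.ones(len(p))]@Rm(c).T
    return np.array(c['eye'],float),d/np.linalg.norm(d,axis=1)[:,None]
def onz(c,uv,z):
    e,d=ray(c,uv); t=(z-e[2])/d[:,2]; return e+d*t[:,None]
def proj(c,P):
    P=np.array(P,float).reshape(-1,3); r=Rm(c)
    rv=cv2.Rodrigues(r.T)[0]; t=-r.T@np.array(c['eye'],float)
    return cv2.projectPoints(P,rv,t,K(c),np.array(c['D'],float))[0].reshape(-1,2)
def tri(c1,u1,c2,u2):
    e1,d1=ray(c1,u1);e2,d2=ray(c2,u2);d1=d1[0];d2=d2[0]
    A=np.c_[d1,-d2];s=np.linalg.lstsq(A,e2-e1,rcond=None)[0]
    a=e1+s[0]*d1;b=e2+s[1]*d2
    return (a+b)/2,np.linalg.norm(a-b)
def tool():
    s=sense(); return np.array(s['eef_pos']),R.from_rotvec(s['eef_rot']).as_matrix(),s
def shift(p):  # world target -> tool-axes mm
    t,r,s=tool(); return np.round((r.T@(np.array(p)-t))*1000,1)
E
python3 - <<'E'
from h import *
for n in('side','top'):
    c=snap(n,n+'0'); print(n,{k:v for k,v in c.items() if k!='color'})
t,r,s=tool(); print(s); print(r)
E
```

```text
total 12
drwxr-xr-x  3 agent agent 4096 Dec  7 13:47 .
drwxr-xr-x 23 root  root  4096 Dec  7 13:47 ..
drwxr-xr-x  2 agent agent 4096 Dec  7 13:47 pics
side {'fov_y': 42.86375043088055, 'cx': 253.0951505450547, 'cy': 197.37708216933783, 'D': array([-0.02426474,  0.        ,  0.        ,  0.        ,  0.        ]), 'eye': array([ 0.16472958, -1.27784974,  0.88317353]), 'orientation': array([-2.09113757,  0.35013456, -0.17302673])}
top {'fov_y': 44.797849540005565, 'cx': 249.54713550753064, 'cy': 190.53677647046655, 'D': array([-0.0215997,  0.       ,  0.       ,  0.       ,  0.       ]), 'eye': array([ 0.17061237, -0.04141312,  1.79612837]), 'orientation': array([-2.11697841,  2.08002117, -0.230725  ])}
{'time_s': 0.1, 'joints': array([-1.49842818e+00,  3.13415551e-01,  1.49834856e+00,  2.07048407e-05,
        1.33097989e+00, -2.23409619e-01]), 'joint_velocities': array([-1.29836516e-03, -3.74048365e-03, -1.28991904e-03, -5.85109405e-05,
       -1.50464358e-04, -4.25800621e-04]), 'joint_torque': array([ 2.79869237e-03, -4.12901974e+01, -2.60144448e+01, -1.89855755e-04,
        3.02044959e-03,  1.86903327e-05]), 'eef_pos': array([ 0.15300233, -0.50199854,  0.24478601]), 'eef_rot': array([-1.3338126 ,  0.98908837, -0.9878675 ]), 'wrist_force': array([ 0.54683711,  0.27740603, -0.51010646]), 'moment': array([0.03395711, 0.06232403, 0.02317405]), 'opening': 1.0050259768500471}
[[ 2.91479176e-01 -6.31881769e-05  9.56577172e-01]
 [-9.56576521e-01  1.14978351e-03  2.91479053e-01]
 [-1.11827468e-03 -9.99999337e-01  2.74693622e-04]]
```

View pics/side0.png

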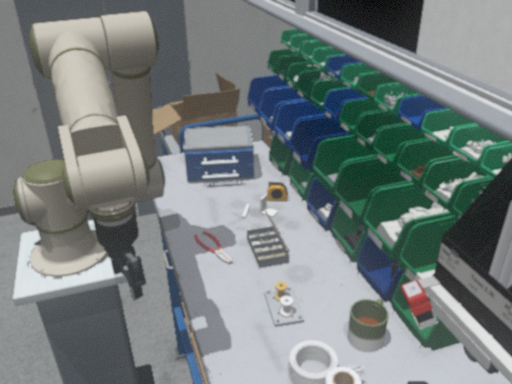

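View pics/top0.png

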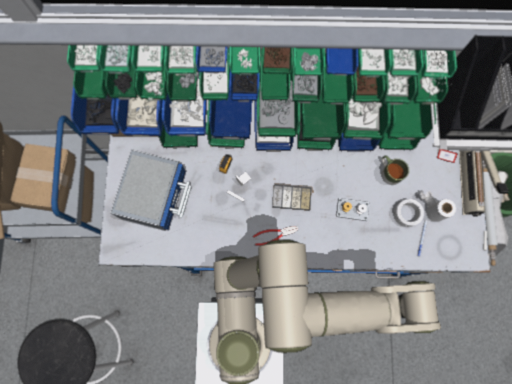

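```bash
python3 - <<'E'
from h import *
c=load('top0')['color'][:,:,::-1]; s=load('side0')['color'][:,:,::-1]
a=cv2.resize(c[140:240,95:205],None,fx=5,fy=5,interpolation=cv2.INTER_CUBIC)
cv2.imwrite('pics/a1.png',a)
b=cv2.resize(c[180:235,320:395],None,fx=8,fy=8,interpolation=cv2.INTER_CUBIC)
cv2.imwrite('pics/a2.png',b)
a=cv2.resize(s[110:200,170:270],None,fx=6,fy=6,interpolation=cv2.INTER_CUBIC)
cv2.imwrite('pics/a3.png',a)
a=cv2.resize(s[270:335,255:315],None,fx=9,fy=9,interpolation=cv2.INTER_CUBIC)
cv2.imwrite('pics/a4.png',a)
E
```

```text
(no output)
```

View pics/a1.png

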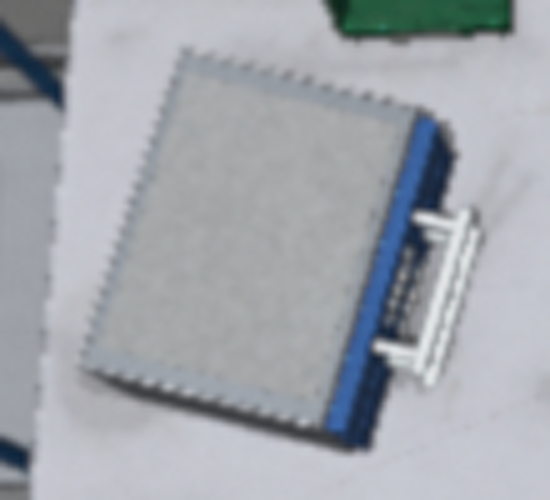

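View pics/a2.png

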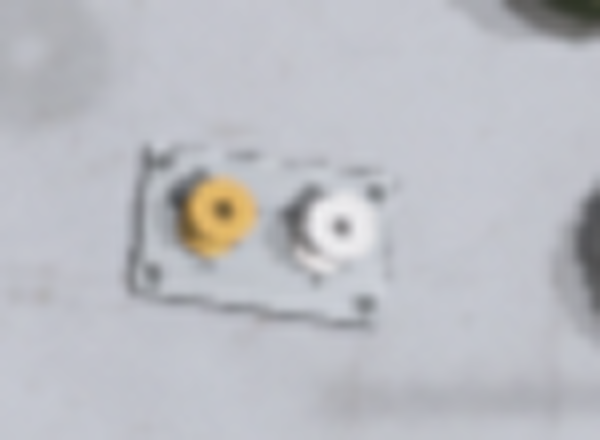

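View pics/a3.png

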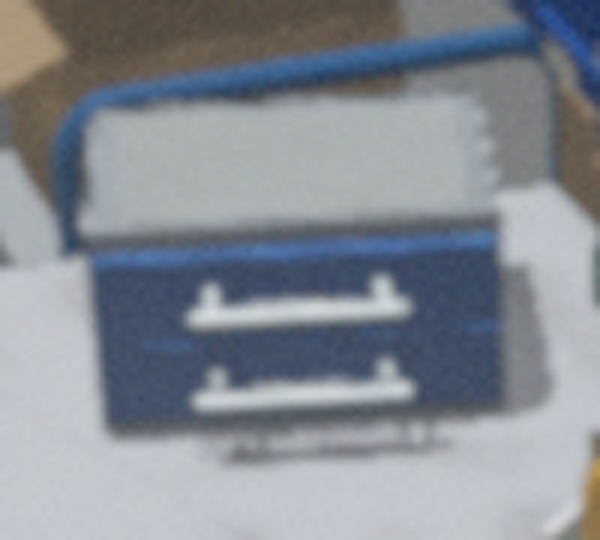

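View pics/a4.png

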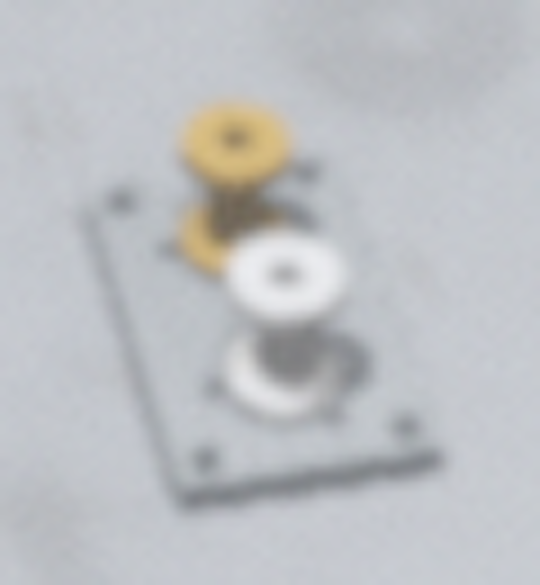

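```bash
python3 - <<'E'
from h import *
np.set_printoptions(precision=4,suppress=True)
T=load('top0');S=load('side0')
f=lambda p,x,y,s:(np.array(p,float)+.5)/s-.5+np.array([x,y])
u=f([(183,48),(420,105),(330,425),(85,368)],95,140,5)
P=onz(T,u,.135);print('unit top',P)
h=f([(462,210),(420,378)],95,140,5);print('handle top',onz(T,h,.099))
hs=f([(187,317),(410,303)],170,110,6);print('handle side',onz(S,hs,.099))
us=f([(92,262),(497,240)],170,110,6); print('front top edge side',onz(S,us,.135))
# bushes: top collar centres at z=0.052, edges
for nm,p in(('br',(221,210)),('wh',(340,227))): print(nm,onz(T,f([p],320,180,8),.052))
for nm,p in(('br',(236,143)),('wh',(286,274))): print(nm+' side',onz(S,f([p],255,270,9),.052))
st=f([(147,148),(390,175),(372,325),(130,293)],320,180,8);print('stand',onz(T,st,.012))
E
```

```text
unit top [[0.704  0.4203 0.135 ]
 [0.6624 0.24   0.135 ]
 [0.4212 0.2924 0.135 ]
 [0.4597 0.4734 0.135 ]]
handle top [[0.5914 0.2101 0.099 ]
 [0.4629 0.2351 0.099 ]]
handle side [[0.4631 0.2435 0.099 ]
 [0.5913 0.215  0.099 ]]
front top edge side [[0.4134 0.2618 0.135 ]
 [0.6435 0.2068 0.135 ]]
br [[ 0.5183 -0.3985  0.052 ]]
wh [[ 0.511  -0.4549  0.052 ]]
br side [[ 0.5148 -0.403   0.052 ]]
wh side [[ 0.5085 -0.4568  0.052 ]]
stand [[ 0.5566 -0.3713  0.012 ]
 [ 0.5451 -0.4898  0.012 ]
 [ 0.4708 -0.4782  0.012 ]
 [ 0.4845 -0.3613  0.012 ]]
```

```bash
python3 - <<'E'
from h import *
np.set_printoptions(precision=4,suppress=True)
T=load('top0');S=load('side0')
f=lambda p,x,y,s:(np.array(p,float)+.5)/s-.5+np.array([x,y])
h=f([(462,210),(420,378)],95,140,5);hs=f([(410,303),(187,317)],170,110,6)
for i in(0,1): print('h',tri(T,h[i:i+1],S,hs[i:i+1]))
u=f([(435,115),(332,432)],95,140,5);us=f([(497,240),(92,262)],170,110,6)
for i in(0,1): print('front top',tri(T,u[i:i+1],S,us[i:i+1]))
for a,b in(((221,210),(236,143)),((340,227),(286,274))):
    print('bush top',tri(T,f([a],320,180,8),S,f([b],255,270,9)))
# predicted handles given unit pose
yaw=np.radians(-12.3); y=np.array([-np.cos(yaw),-np.sin(yaw),0]) 
m=np.array([.527,.2255,.099])
for z in(.099,):
  q=np.array([m+y*.06,m-y*.06]); q[:,2]=z; print(proj(T,q),proj(S,q)); print(h,hs)
print('to above handle',shift([.527,.2255,.165]))
E
```

```text
h (array([0.5903, 0.2098, 0.1018]), np.float64(0.0008392566095207446))
h (array([0.4617, 0.2343, 0.1038]), np.float64(0.0007837360903557683))
front top (array([0.6547, 0.2308, 0.1235]), np.float64(0.006869306264252045))
front top (array([0.4185, 0.2938, 0.1195]), np.float64(0.00013526162043216248))
bush top (array([ 0.5178, -0.399 ,  0.0482]), np.float64(0.002575649944842124))
bush top (array([ 0.5103, -0.4551,  0.0503]), np.float64(0.0021386740738310347))
[[177.8073 213.7203]
 [186.2361 183.0785]] [[202.5615 162.8124]
 [236.5583 160.615 ]]
[[187.  181.6]
 [178.6 215.2]] [[237.9167 160.0833]
 [200.75   162.4167]]
to above handle [-586.8   80.6  569.8]
```

```bash
python3 - <<'E'
from h import *
print('to above handle',shift([.5256,.222,.170]))
E
```

```text
to above handle [-583.9   75.6  567.4]
```

Emit:
move_arm --targets '[[[-584,75,567],[0,29.2,0],-0.3],[[-584,75,567],[0,29.2,0],-0.3],[[-584,75,567],[0,29.2,0],-0.3],[[-584,75,567],[0,29.2,0],-0.3],[[-584,75,567],[0,29.2,0],-0.3],[[-584,75,567],[0,29.2,0],-0.3],[[-584,75,567],[0,29.2,0],-0.3],[[-584,75,567],[0,29.2,0],-0.3],[[-584,75,567],[0,29.2,0],-0.3],[[-584,75,567],[0,29.2,0],-0.3],[[-584,75,567],[0,29.2,0],-0.3],[[-584,75,567],[0,29.2,0],-0.3],[[-584,75,567],[0,29.2,0],-0.3],[[-584,75,567],[0,29.2,0],-0.3],[[-584,75,567],[0,29.2,0],-0.3],[[-584,75,567],[0,29.2,0],-0.3],[[-584,75,567],[0,29.2,0],-0.3]]'

```text
time_s: 2.22
eef_pos: [0.5251, 0.2208, 0.1708]
eef_rot: [-1.099, 1.366, -1.366]
wrist_force: [-0.3, -0.2, -0.5]
opening: 0.351
```

```bash
python3 - <<'E'
from h import *
np.set_printoptions(precision=4,suppress=True)
for n in('side','top'):
    c=snap(n,n+'1')
S=load('side1')['color'][:,:,::-1];T=load('top1')['color'][:,:,::-1]
cv2.imwrite('pics/b1.png',np.hstack([cv2.resize(S[100:200,180:280],(500,500),interpolation=2),cv2.resize(T[150:250,110:210],(300,300),interpolation=2).copy() if 0 else cv2.resize(T[150:250,110:170],(300,500),interpolation=2)]))
t,r,s=tool();print(t,r)
print(proj(load('side1'),[t+r[:,1]*.014]))
E
```

```text
[0.5252 0.2211 0.1706] [[-0.2132  0.0004  0.977 ]
 [-0.977   0.0001 -0.2132]
 [-0.0002 -1.      0.0004]]
[[218.551  147.4621]]
```

View pics/b1.png

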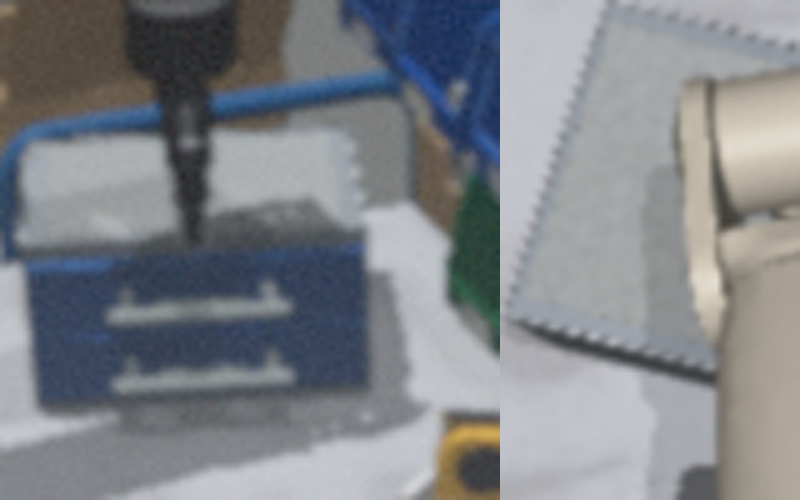

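View pics/top1.png

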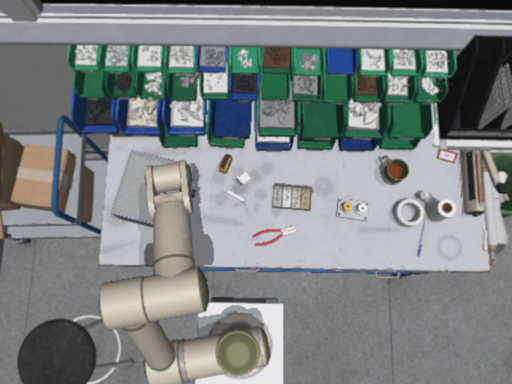

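Emit:
move_arm --targets '[[[0,30,0],[0,0,0],-0.3],[[0,50,0],[0,0,0],-0.3],[[0,62,0],[0,0,0],-0.3],[[0,75,0],[0,0,0],-0.3],[[0,75,0],[0,0,0],-0.3]]'

```text
time_s: 2.95
eef_pos: [0.5255, 0.2217, 0.0954]
eef_rot: [-1.099, 1.365, -1.365]
wrist_force: [0.2, 0.3, 0.6]
opening: 0.352
```

Clear descent with no contact; close on the bar.

Emit:
move_arm --targets '[[[0,0,0],[0,0,0],-1],[[0,0,0],[0,0,0],-1],[[0,0,0],[0,0,0],-1],[[0,0,0],[0,0,0],-1],[[0,0,0],[0,0,0],-1]]'

```text
time_s: 3.58
eef_pos: [0.5253, 0.2217, 0.0955]
eef_rot: [-1.1, 1.365, -1.365]
wrist_force: [-1.1, -1.8, 4.9]
opening: 0.109
```

Emit:
move_arm --targets '[[[10,0,0],[0,0,0],-1],[[30,0,0],[0,0,0],-1],[[55,0,0],[0,0,0],-1],[[80,0,0],[0,0,0],-1],[[105,0,0],[0,0,0],-1],[[130,0,0],[0,0,0],-1],[[145,0,0],[0,0,0],-1],[[150,0,0],[0,0,0],-1],[[150,0,0],[0,0,0],-1]]'

```text
time_s: 4.7
eef_pos: [0.4905, 0.0751, 0.0954]
eef_rot: [-1.105, 1.371, -1.362]
wrist_force: [-16.2, 2.7, 18.0]
opening: 0.105
```

Emit:
move_arm --targets '[[[0,0,0],[0,0,0],-0.35],[[0,0,0],[0,0,0],-0.35],[[0,0,0],[0,0,0],-0.35],[[0,-40,0],[0,0,0],-0.35],[[0,-90,0],[0,0,0],-0.35],[[0,-150,0],[0,0,0],0.5],[[100,-190,0],[0,0,0],0.6],[[160,-190,0],[0,0,0],0.6],[[220,-190,0],[0,0,0],0.6],[[220,-190,0],[0,0,0],0.6],[[220,-190,0],[0,0,0],0.6]]'

```text
time_s: 6.08
eef_pos: [0.4462, -0.1419, 0.2852]
eef_rot: [-1.099, 1.367, -1.368]
wrist_force: [0.4, 0.9, -0.7]
opening: 0.801
```

```bash
python3 - <<'E'
from h import *
for n in('side','top'):
    c=snap(n,n+'2')
E
```

```text
(no output)
```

View pics/side2.png

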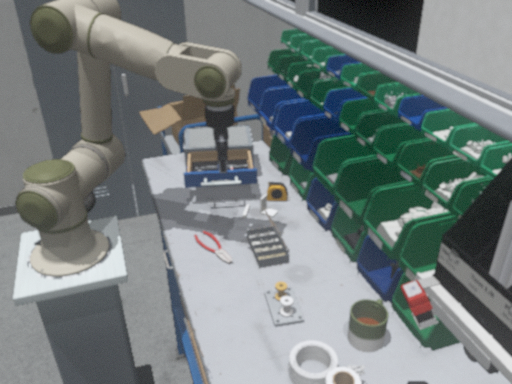

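View pics/top2.png

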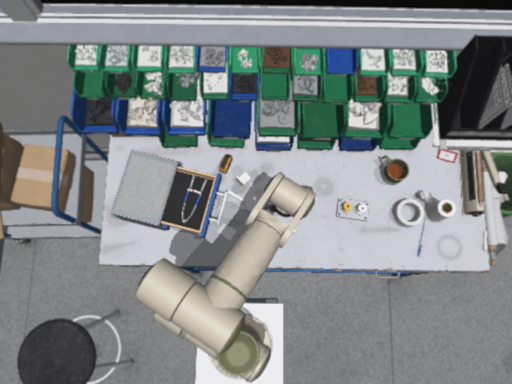

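```bash
python3 - <<'E'
from h import *
S=load('side2')['color'][:,:,::-1];T=load('top2')['color'][:,:,::-1]
cv2.imwrite('pics/c1.png',cv2.resize(T[160:240,155:235],(640,640)[:2] and (600,600),interpolation=2))
cv2.imwrite('pics/c2.png',cv2.resize(S[140:200,180:260],(800,600),interpolation=2))
E
```

```text
(no output)
```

View pics/c1.png

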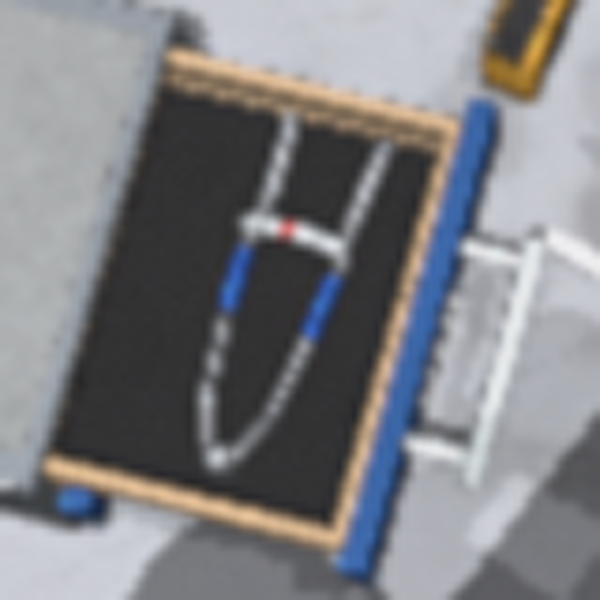

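View pics/c2.png

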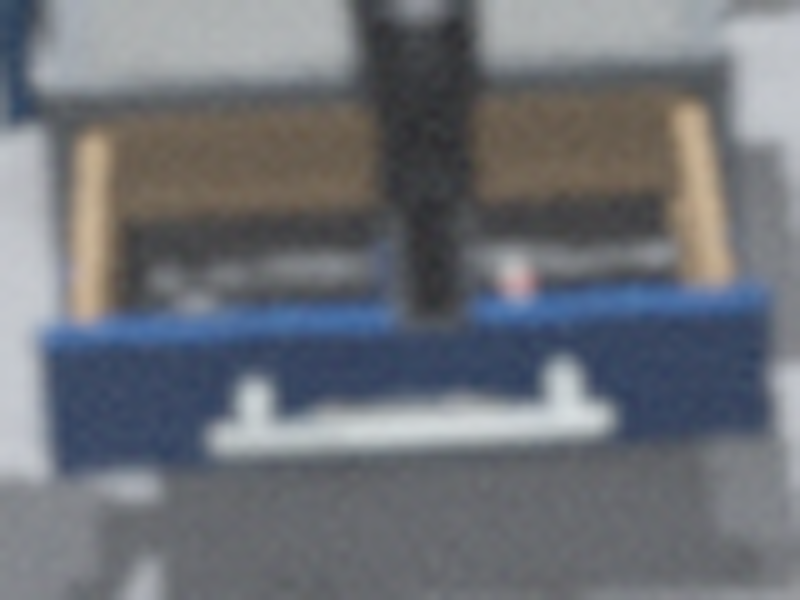

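```bash
python3 - <<'E'
from h import *
np.set_printoptions(precision=4,suppress=True)
T=load('top2');S=load('side2')
ft=lambda p:(np.array([p],float)+.5)/7.5-.5+np.array([155,160])
fs=lambda p:(np.array([p],float)+.5)/10-.5+np.array([180,140])
for n,a,b in(('red',(288,229),(517,280)),('wallR',(455,128),(728,285)),('wallL',(335,540),(88,322)),('wallRback',(170,62),(688,98)),('wallLb',(50,465),(92,130)),('handle1',(535,238),(612,412)),('handle0',(475,478),(212,440)),('frontR',(483,105),(770,295)),('frontL',(355,570),(45,335)),('hinge',(215,458),(190,300))):
    print(n,tri(T,ft(a),S,fs(b)))
for z in(.085,):
  for n,p in (('slL',(236,280)),('slR',(321,308)),('hinge',(215,458)),('red',(288,229)),('tipL',(291,120)),('tipR',(387,148))): print(n,onz(T,ft(p),z))
E
```

```text
red (array([0.5598, 0.1877, 0.0888]), np.float64(0.0029575067117319246))
wallR (array([0.6078, 0.1027, 0.1194]), np.float64(0.0012270490412688653))
wallL (array([0.401 , 0.1538, 0.1184]), np.float64(0.0005430218757603865))
wallRback (array([0.6399, 0.2463, 0.1185]), np.float64(0.001801310497996617))
wallLb (array([0.4336, 0.2939, 0.1199]), np.float64(0.0021243960136418283))
handle1 (array([0.5552, 0.0626, 0.1024]), np.float64(0.0009394862037991327))
handle0 (array([0.4308, 0.0886, 0.1033]), np.float64(0.0074501038914684455))
frontR (array([0.6188, 0.0893, 0.1205]), np.float64(0.00021695671685261506))
frontL (array([0.3854, 0.1432, 0.122 ]), np.float64(0.0009538692727116626))
hinge (array([0.4467, 0.2188, 0.0855]), np.float64(0.0033417768146156842))
slL [[0.5355 0.213  0.085 ]]
slR [[0.5219 0.1697 0.085 ]]
hinge [[0.4451 0.219  0.085 ]]
red [[0.5622 0.1881 0.085 ]]
tipL [[0.6189 0.1891 0.085 ]]
tipR [[0.6051 0.1398 0.085 ]]
```

```bash
python3 - <<'E'
from h import *
print(shift([.5264,.190,.180]))
E
```

```text
[-339.1  105.3    7.9]
```

Emit:
move_arm --targets '[[[-60,15,1],[0,3,0],0.5],[[-120,30,3],[0,5.7,0],0.5],[[-180,45,4],[0,5.7,0],0.5],[[-240,65,6],[0,5.7,0],0.5],[[-300,85,7],[0,5.7,0],0.5],[[-330,100,8],[0,5.7,0],0.5],[[-339,105,8],[0,5.7,0],0.5],[[-339,105,8],[0,5.7,0],0.5],[[-339,105,8],[0,5.7,0],0.5]]'

```text
time_s: 7.3
eef_pos: [0.5265, 0.1889, 0.181]
eef_rot: [-1.043, 1.436, -1.437]
wrist_force: [-0.4, 0.3, -0.8]
opening: 0.75
```

```bash
python3 - <<'E'
from h import *
np.set_printoptions(precision=4,suppress=True)
c=snap('side','side3');S=c['color'][:,:,::-1]
cv2.imwrite('pics/d2.png',cv2.resize(S[125:200,170:270],(800,600),interpolation=2))
t,r,s=tool();print(t,r,s['opening']);print(proj(c,[t+r[:,1]*.014]))
E
```

```text
[0.5266 0.1889 0.1811] [[-0.3093  0.0011  0.951 ]
 [-0.951   0.     -0.3093]
 [-0.0004 -1.      0.0011]] 0.7545024768878691
[[221.2472 148.4426]]
```

View pics/d2.png

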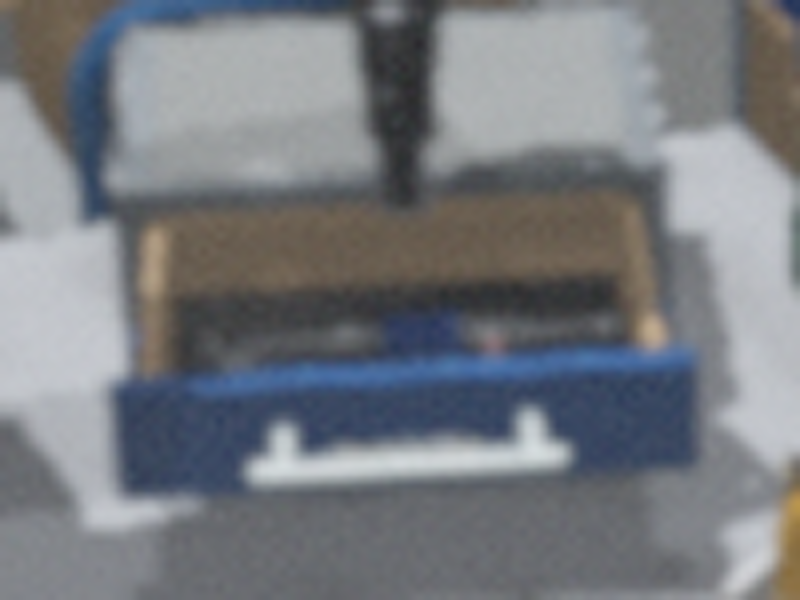

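```bash
python3 - <<'E'
from h import *
np.set_printoptions(precision=4,suppress=True)
c=load('side3')
print(proj(c,[[.5335,.2118,.092],[.5335,.2118,.101],[.5335,.2118,.083]]))
t,r,s=tool()
for k in(14,10,6,2,0):
  print(k,proj(c,[t+r[:,1]*k/1000+r[:,0]*.036,t+r[:,1]*k/1000-r[:,0]*.036]))
p=(np.array([[422,330],[405,203]])+.5)/8-.5+np.array([170,125]);print(p,onz(c,p[:1],.092))
E
```

```text
[[222.512  164.8572]
 [222.3842 162.5745]
 [222.6391 167.1277]]
14 [[220.725  153.1168]
 [221.7505 143.9392]]
10 [[220.6616 152.0333]
 [221.6908 142.8842]]
6 [[220.5981 150.947 ]
 [221.6309 141.8266]]
2 [[220.5345 149.858 ]
 [221.571  140.7664]]
0 [[220.5026 149.3124]
 [221.5409 140.2354]]
[[222.3125 165.8125]
 [220.1875 149.9375]] [[0.5309 0.205  0.092 ]]
```

Emit:
move_arm --targets '[[[0,35,0],[0,0,0],0.5],[[0,60,0],[0,0,0],0.5],[[0,75,0],[0,0,0],0.5],[[0,80,0],[0,0,0],0.5],[[0,82,0],[0,0,0],0.5],[[0,82,0],[0,0,0],0.5]]'

```text
time_s: 8.1
eef_pos: [0.5267, 0.1897, 0.099]
eef_rot: [-1.043, 1.435, -1.436]
wrist_force: [1.6, 0.2, -0.8]
opening: 0.752
```

Emit:
move_arm --targets '[[[0,2,0],[0,0,0],0.5],[[0,4,0],[0,0,0],0.5],[[0,5,0],[0,0,0],0.5],[[0,5,0],[0,0,0],0.5]]'

```text
time_s: 8.6
eef_pos: [0.5264, 0.1897, 0.0932]
eef_rot: [-1.044, 1.436, -1.436]
wrist_force: [-0.9, -0.3, -0.5]
opening: 0.746
```

Emit:
move_arm --targets '[[[0,1,0],[0,0,0],0.5],[[0,2,0],[0,0,0],0.5],[[0,2,0],[0,0,0],0.5]]'

```text
time_s: 8.98
eef_pos: [0.5264, 0.1897, 0.0912]
eef_rot: [-1.044, 1.436, -1.436]
wrist_force: [-0.3, -0.1, -0.1]
opening: 0.748
```

Emit:
move_arm --targets '[[[0,1,0],[0,0,0],0.5],[[0,2,0],[0,0,0],0.5],[[0,2,0],[0,0,0],0.5]]'

```text
time_s: 9.35
eef_pos: [0.5264, 0.1897, 0.0892]
eef_rot: [-1.044, 1.436, -1.436]
wrist_force: [-0.7, -0.6, 0.7]
opening: 0.749
```

Emit:
move_arm --targets '[[[0,1,0],[0,0,0],0.5],[[0,2,0],[0,0,0],0.5],[[0,2,0],[0,0,0],0.5]]'

```text
time_s: 9.72
eef_pos: [0.5264, 0.1897, 0.0872]
eef_rot: [-1.044, 1.436, -1.436]
wrist_force: [0.4, 0.2, -0.2]
opening: 0.752
```

Emit:
move_arm --targets '[[[0,-4,0],[0,0,0],0.5],[[0,-7,0],[0,0,0],0.5],[[0,-7,0],[0,0,0],0.3],[[0,-7,0],[0,0,0],0.2],[[0,-7,0],[0,0,0],0.15],[[0,-7,0],[0,0,0],0.1],[[0,-7,0],[0,0,0],0.1]]'

```text
time_s: 10.6
eef_pos: [0.5269, 0.1899, 0.0953]
eef_rot: [-1.043, 1.435, -1.436]
wrist_force: [-1.3, 0.2, 8.5]
opening: 0.551
```

Emit:
move_arm --targets '[[[0,-9,0],[0,0,0],0.1],[[0,-12,0],[0,0,0],0.1],[[0,-20,0],[0,0,0],0.1],[[0,-40,0],[0,0,0],0.1],[[0,-65,0],[0,0,0],0.1],[[0,-90,0],[0,0,0],0.1],[[0,-105,0],[0,0,0],0.1],[[0,-110,0],[0,0,0],0.1],[[0,-110,0],[0,0,0],0.1]]'

```text
time_s: 11.72
eef_pos: [0.5263, 0.1897, 0.2039]
eef_rot: [-1.045, 1.437, -1.436]
wrist_force: [-0.7, 0.2, -1.5]
opening: 0.556
```

```bash
python3 - <<'E'
from h import *
np.set_printoptions(precision=4,suppress=True)
c=snap('side','side4');S=c['color'][:,:,::-1]
cv2.imwrite('pics/e2.png',cv2.resize(S[85:160,170:270],(800,600),interpolation=2))
c=snap('top','top4');S=c['color'][:,:,::-1]
cv2.imwrite('pics/e1.png',cv2.resize(S[150:225,150:250],(800,600),interpolation=2))
E
```

```text
(no output)
```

View pics/e2.png

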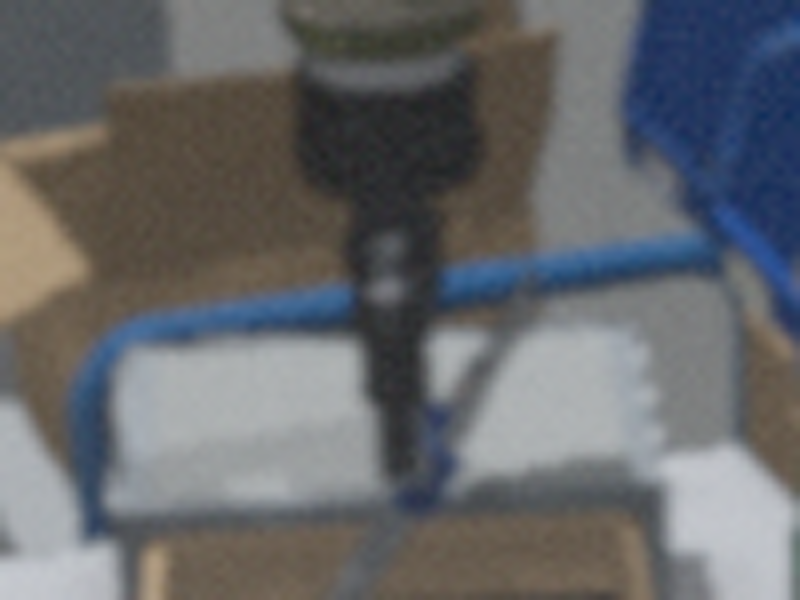

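View pics/e1.png

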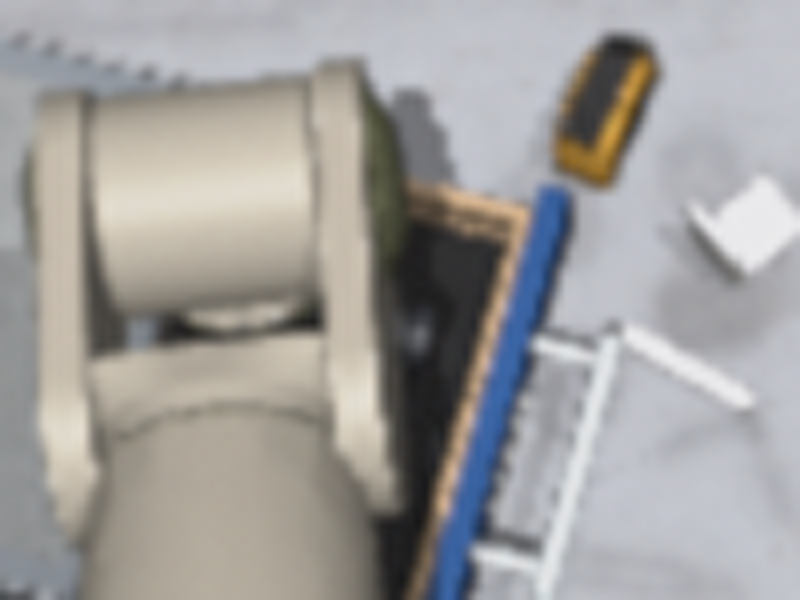

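```bash
python3 - <<'E'
from h import *
np.set_printoptions(precision=4,suppress=True)
c=load('side4')
t,r,s=tool();print(t,s['opening'],s['wrist_force'],s['moment'])
for k in(20,14,10,6,2):
  print(k,[ (p-[170,85]+.5)*8-.5 for p in proj(c,[t+r[:,1]*k/1000+r[:,0]*.028,t+r[:,1]*k/1000-r[:,0]*.028,t+r[:,1]*k/1000])])
# tweezers pitched by a about grip pt at TCP+k*y : draw grip, hinge, jaw end
for a in (40,50,60,70):
  ax=np.cos(np.radians(a))*r[:,2]-np.sin(np.radians(a))*r[:,1]
  g=t+r[:,1]*.003
  print(a,[np.round((p-[170,85]+.5)*8-.5) for p in proj(c,[g,g-ax*.09,g+ax*.088])])
E
```

```text
[0.5261 0.1897 0.2034] 0.5513967590498258 [-0.1303 -0.2056 -0.6196] [-0.0121  0.0193  0.0325]
20 [array([406.4846, 503.9024]), array([412.8686, 447.7034]), array([409.7227, 475.3939])]
14 [array([405.7558, 490.7918]), array([412.173, 434.867]), array([409.0108, 462.4215])]
10 [array([405.2684, 482.0239]), array([411.7079, 426.2833]), array([408.5348, 453.7466])]
6 [array([404.7799, 473.234 ]), array([411.2418, 417.6787]), array([408.0577, 445.0501])]
2 [array([404.2902, 464.4219]), array([410.7745, 409.053 ]), array([407.5795, 436.332 ])]
40 [array([408., 439.]), array([253., 565.]), array([564., 310.])]
50 [array([408., 439.]), array([281., 588.]), array([537., 286.])]
60 [array([408., 439.]), array([312., 606.]), array([506., 266.])]
70 [array([408., 439.]), array([346., 620.]), array([471., 252.])]
```

View pics/side4.png

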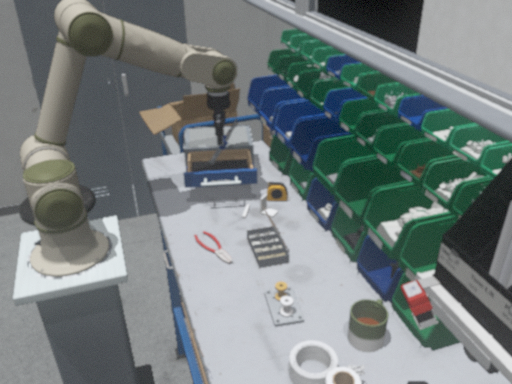

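```bash
python3 - <<'E'
from h import *
np.set_printoptions(precision=4,suppress=True)
T=load('top2')
print(onz(T,[[311,190],[311,210],[297,228],[336,200],[336,218],[330,262]],0))
im=load('top4')['color'][:,:,::-1]
cv2.imwrite('pics/f1.png',cv2.resize(im[170:280,240:400],(800,550),interpolation=2))
E
```

```text
[[ 0.59   -0.2677  0.    ]
 [ 0.5096 -0.2668  0.    ]
 [ 0.4375 -0.2117  0.    ]
 [ 0.5513 -0.3657  0.    ]
 [ 0.4795 -0.364   0.    ]
 [ 0.3087 -0.3373  0.    ]]
```

View pics/f1.png

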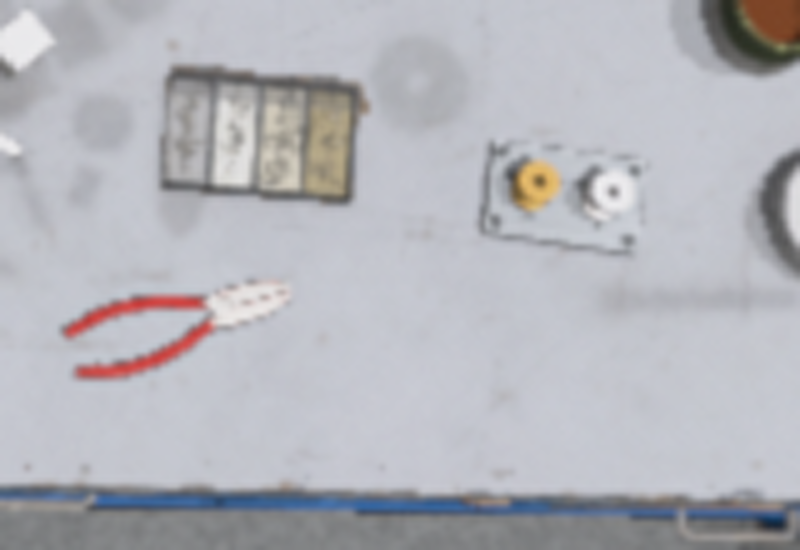

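```bash
python3 - <<'E'
from h import *
for p in([.5261,.1897,.2534],[.395,-.31,.2534],[.395,-.31,.16]): print(shift(p))
E
```

```text
[ -0.  -50.   -0.1]
[515.8 -49.7  29.2]
[515.7  43.7  29.4]
```

Emit:
move_arm --targets '[[[0,-20,0],[0,0,0],0.1],[[0,-45,0],[0,0,0],0.1],[[20,-50,1],[0,0,0],0.1],[[60,-50,3],[0,-3,0],0.1],[[105,-50,6],[0,-6,0],0.1],[[150,-50,9],[0,-11,0],0.1],[[195,-50,12],[0,-11,0],0.1],[[240,-50,15],[0,-11,0],0.1],[[285,-50,17],[0,-11,0],0.1],[[330,-50,19],[0,-11,0],0.1],[[375,-50,22],[0,-11,0],0.1],[[420,-50,25],[0,-11,0],0.1],[[460,-35,27],[0,-11,0],0.1],[[490,-10,28],[0,-11,0],0.1],[[510,10,29],[0,-11,0],0.1],[[516,24,29],[0,-11,0],0.1],[[516,34,29],[0,-11,0],0.1],[[516,34,29],[0,-11,0],0.1]]'

```text
time_s: 14.08
eef_pos: [0.3949, -0.3093, 0.1699]
eef_rot: [-1.15, 1.299, -1.297]
wrist_force: [-1.0, -0.6, -0.3]
opening: 0.551
```

```bash
python3 - <<'E'
from h import *
np.set_printoptions(precision=4,suppress=True)
c=snap('side','side5');S=c['color'][:,:,::-1]
t,r,s=tool();print(t,r[:,0],s['opening']);p=proj(c,[t])[0];print(p)
x,y=int(p[0])-50,int(p[1])-40
print(x,y);cv2.imwrite('pics/g2.png',cv2.resize(S[y:y+75,x:x+100],(800,600),interpolation=2))
c=snap('top','top5')
E
```

```text
[ 0.3951 -0.3095  0.1705] [-0.1202 -0.9928  0.    ] 0.5512894759560155
[222.893  236.3142]
172 196
```

View pics/g2.png

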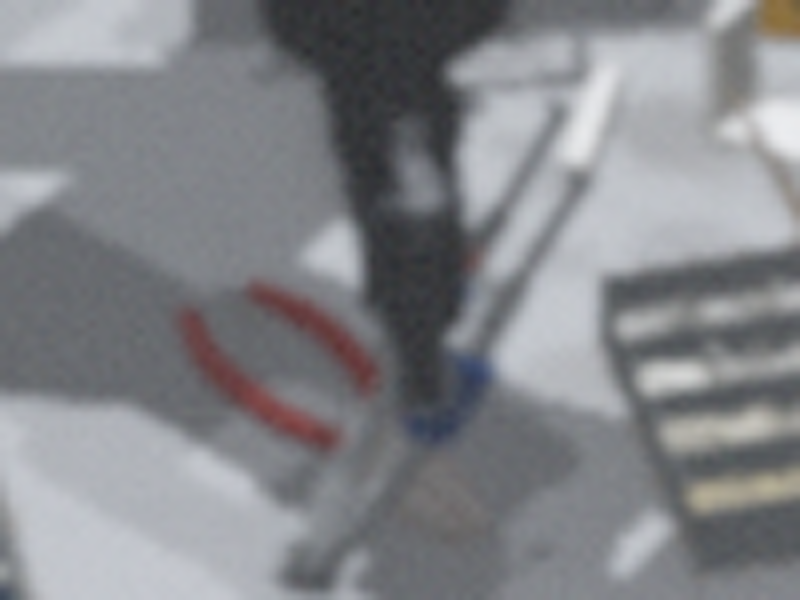

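View pics/top5.png

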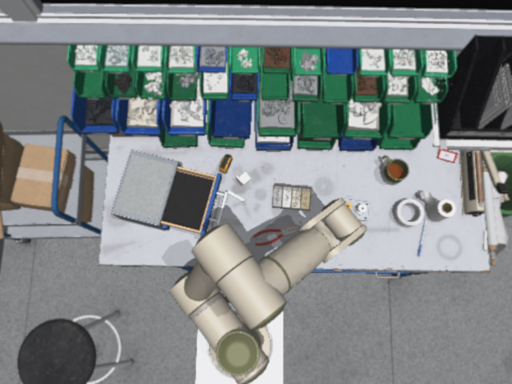

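```bash
python3 - <<'E'
from h import *
np.set_printoptions(precision=4,suppress=True)
c=load('side5')
t,r,s=tool()
for a in (35,40,45,50,55,60):
  ca,sa=np.cos(np.radians(a)),np.sin(np.radians(a))
  ax=ca*r[:,2]-sa*r[:,1]; dn=sa*r[:,2]+ca*r[:,1]   # tweezers x, and tweezers -z
  for b in(7,):
    g=t+r[:,1]*.009+dn*b/1000
    P=[g,g-ax*.09,g+ax*.088+r[:,0]*.0185]
    print(a,[np.round((p-[172,196]+.5)*8-.5) for p in proj(c,P)],'hinge drop',(t-P[1])[2])
E
```

```text
35 [array([426., 362.]), array([204., 524.]), array([661., 232.])] hinge drop 0.06639984525366222
40 [array([428., 361.]), array([222., 537.]), array([647., 216.])] hinge drop 0.07225377861791096
45 [array([429., 360.]), array([242., 547.]), array([631., 202.])] hinge drop 0.07762631250974815
50 [array([430., 358.]), array([262., 556.]), array([614., 188.])] hinge drop 0.08247655870223217
55 [array([431., 357.]), array([283., 564.]), array([595., 176.])] hinge drop 0.08676760389317956
60 [array([432., 355.]), array([306., 570.]), array([574., 166.])] hinge drop 0.09046679063768324
```

Emit:
move_arm --targets '[[[0,30,0],[0,0,0],0.1],[[0,55,0],[0,0,0],0.1],[[0,68,0],[0,0,0],0.1],[[0,73,5],[0,0,0],0.1],[[0,79,13],[0,0,0],0.1],[[0,86,22],[0,0,0],0.1],[[0,95,31],[0,0,0],0.1],[[0,105,39],[0,0,0],0.1],[[0,116,46],[0,0,0],0.1],[[0,127,52],[0,0,0],0.1],[[0,135,55],[0,0,0],0.1],[[0,141,57],[0,0,0],0.1],[[0,141,57],[0,0,0],0.1]]'

```text
time_s: 15.8
eef_pos: [0.4514, -0.3169, 0.0289]
eef_rot: [-1.149, 1.299, -1.298]
wrist_force: [0.2, -0.5, 0.6]
opening: 0.548
```

```bash
python3 - <<'E'
from h import *
np.set_printoptions(precision=4,suppress=True)
c=snap('side','side6');S=c['color'][:,:,::-1]
t,r,s=tool();print(t,r[:,0],s['opening'],s['wrist_force']);p=proj(c,[t])[0];print(p)
x,y=int(p[0])-50,int(p[1])-40
print(x,y);cv2.imwrite('pics/h2.png',cv2.resize(S[y:y+75,x:x+100],(800,600),interpolation=2))
E
```

```text
[ 0.4515 -0.317   0.0293] [-0.1212 -0.9926 -0.0001] 0.5541451067586474 [-0.2387  0.428  -0.2293]
[246.7136 276.8494]
196 236
```

View pics/h2.png

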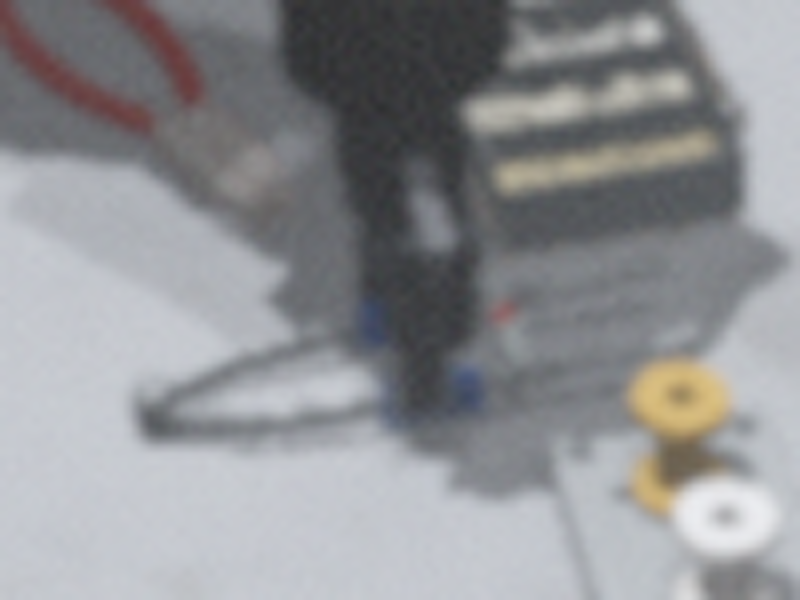

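Emit:
move_arm --targets '[[[0,2,0],[0,0,0],0.1],[[0,3,0],[0,0,0],0.1],[[0,3,1],[0,0,0],0.4],[[0,3,3],[0,0,0],0.4],[[0,8,3],[0,0,0],0.4],[[0,14,3],[0,0,0],0.4],[[0,14,3],[0,0,0],0.4]]'

```text
time_s: 16.73
eef_pos: [0.4542, -0.3171, 0.0146]
eef_rot: [-1.149, 1.299, -1.297]
wrist_force: [-0.2, 0.9, 0.1]
opening: 0.705
```

```bash
python3 - <<'E'
from h import *
np.set_printoptions(precision=4,suppress=True)
c=snap('side','side7');S=c['color'][:,:,::-1]
t,r,s=tool();print(t,r[:,0],s['opening'],s['wrist_force']);
x,y=196,236
print([(p-[x,y]+.5)*8-.5 for k in(14,10,8,6,4) for p in proj(c,[t+r[:,1]*k/1000+r[:,0]*.035])])
cv2.imwrite('pics/i2.png',cv2.resize(S[y:y+75,x:x+100],(800,600),interpolation=2))
E
```

```text
[ 0.4543 -0.3172  0.0149] [-0.1211 -0.9926 -0.0005] 0.7021874306564921 [ 0.1106 -0.6478  0.2517]
[array([439.8936, 463.3791]), array([439.6541, 454.2229]), array([439.5341, 449.6335]), array([439.4139, 445.0365]), array([439.2935, 440.4319])]
```

View pics/i2.png

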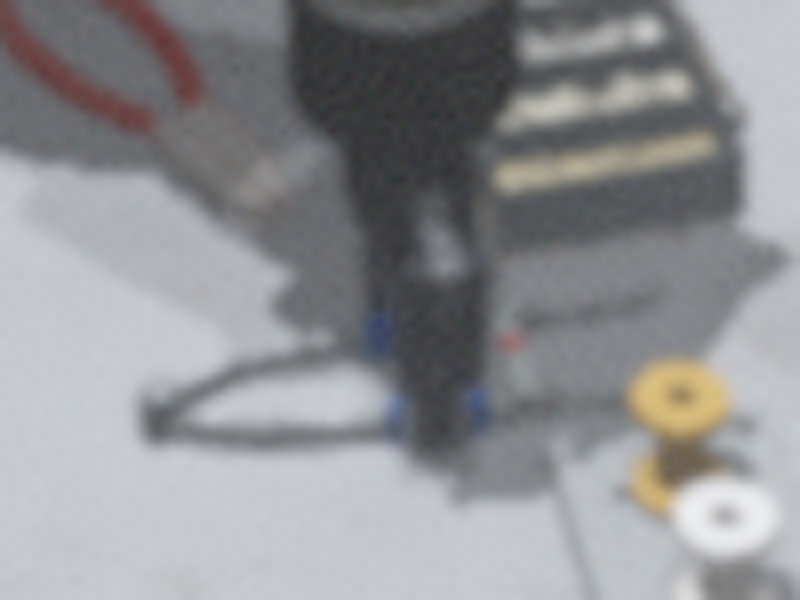

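Emit:
move_arm --targets '[[[0,-1,0],[0,0,0],0.3],[[0,-1,0],[0,0,0],0.2],[[0,-1,0],[0,0,0],0.1],[[0,-1,0],[0,0,0],0.03],[[0,-1,0],[0,0,0],0.03],[[0,-1,0],[0,0,0],0.03]]'

```text
time_s: 17.52
eef_pos: [0.455, -0.318, 0.0175]
eef_rot: [-1.149, 1.296, -1.3]
wrist_force: [-1.2, 0.9, 10.5]
opening: 0.519
```

Emit:
move_arm --targets '[[[0,-3,0],[0,0,0],0.03],[[0,-6,0],[0,0,0],0.03],[[0,-10,0],[0,0,0],0.03],[[0,-15,0],[0,0,0],0.03],[[0,-20,0],[0,0,0],0.03],[[0,-20,0],[0,0,0],0.03]]'

```text
time_s: 18.27
eef_pos: [0.4547, -0.3175, 0.0368]
eef_rot: [-1.149, 1.297, -1.299]
wrist_force: [-0.7, -0.1, -1.1]
opening: 0.516
```

```bash
python3 - <<'E'
from h import *
np.set_printoptions(precision=4,suppress=True)
c=snap('side','side8');S=c['color'][:,:,::-1]
t,r,s=tool();print(t,r[:,0],s['opening'],s['wrist_force'],s['moment']);
x,y=196,236
cv2.imwrite('pics/j2.png',cv2.resize(S[y:y+75,x:x+100],(800,600),interpolation=2))
E
```

```text
[ 0.4546 -0.3174  0.0365] [-0.1211 -0.9926  0.0002] 0.5139616856306138 [ 0.2505  1.1117 -0.5601] [-0.0309 -0.046   0.0161]
```

View pics/j2.png

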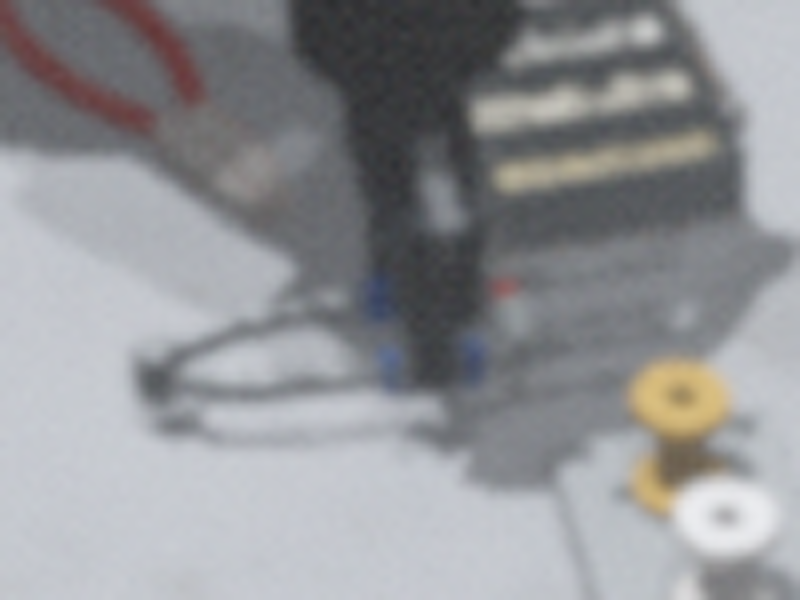

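```bash
python3 - <<'E'
from h import *
for p in([.3878,-.3846,.0615],): print(shift(p))
E
```

```text
[ 74.8 -25.  -58.1]
```

Emit:
move_arm --targets '[[[0,-10,-5],[0,0,0],0.03],[[0,-20,-20],[0,0,0],0.03],[[5,-25,-40],[0,0,0],0.03],[[20,-25,-55],[0,0,0],0.03],[[40,-25,-58],[0,0,0],0.03],[[60,-25,-58],[0,0,0],0.03],[[72,-25,-58],[0,0,0],0.03],[[75,-25,-58],[0,0,0],0.03],[[75,-25,-58],[0,0,0],0.03]]'

```text
time_s: 19.45
eef_pos: [0.388, -0.3845, 0.0611]
eef_rot: [-1.149, 1.298, -1.297]
wrist_force: [0.3, 0.9, -1.1]
opening: 0.516
```

```bash
python3 - <<'E'
from h import *
np.set_printoptions(precision=4,suppress=True)
c=snap('side','side9');S=c['color'][:,:,::-1]
t,r,s=tool();print(t,r,s['opening'],s['wrist_force'],s['moment']);
p=proj(c,[t])[0]; x,y=int(p[0])-40,int(p[1])-40;print(x,y)
cv2.imwrite('pics/k2.png',cv2.resize(S[y:y+75,x:x+100],(800,600),interpolation=2))
fwd=r[:,2];g=t+r[:,1]*.0085
for n,P in(('grip',g),('hinge',g-fwd*.09),('jaw R inner end',g+fwd*.089+r[:,0]*.0137),('jaw R outer end',g+fwd*.089+r[:,0]*.0187),('jaw L inner end',g+fwd*.089-r[:,0]*.0137),('jawpt',g+fwd*.065)):
  print(n,(proj(c,[P])[0]-[x,y]+.5)*8-.5)
c=snap('top','top9');S=c['color'][:,:,::-1]
p=proj(c,[t])[0];x,y=int(p[0])-30,int(p[1])-60;print(x,y)
cv2.imwrite('pics/k1.png',cv2.resize(S[y:y+75,x:x+100],(800,600),interpolation=2))
E
```

```text
[ 0.388  -0.3843  0.0611] [[-0.1206 -0.0003  0.9927]
 [-0.9927  0.0006 -0.1206]
 [-0.0005 -1.     -0.0003]] 0.516729085717384 [-0.2276 -0.4563 -0.6726] [-0.0134  0.0274 -0.0251]
190 249
grip [327.3436 347.2717]
hinge [ 38.509  390.6412]
jaw R inner end [616.1256 334.0609]
jaw R outer end [619.7069 344.7372]
jaw L inner end [596.9258 276.8215]
jawpt [531.8149 316.4499]
314 179
```

View pics/k2.png

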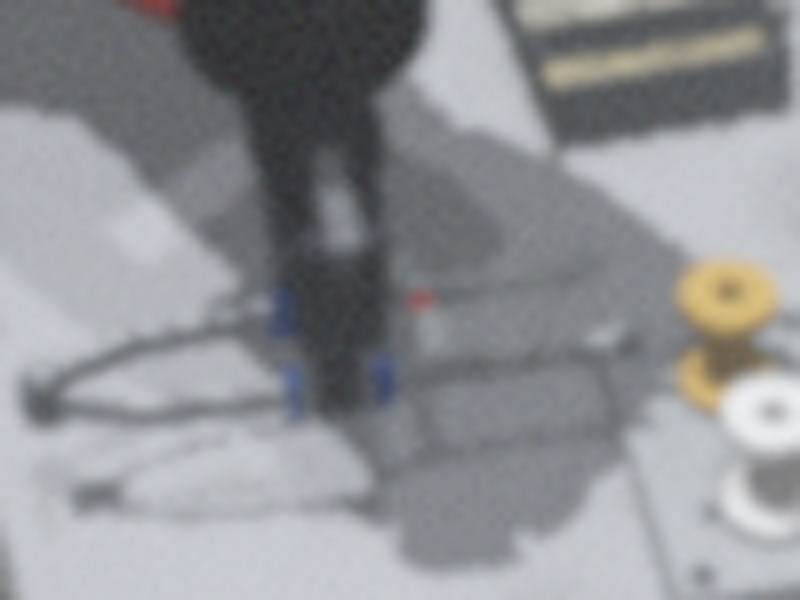

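View pics/k1.png

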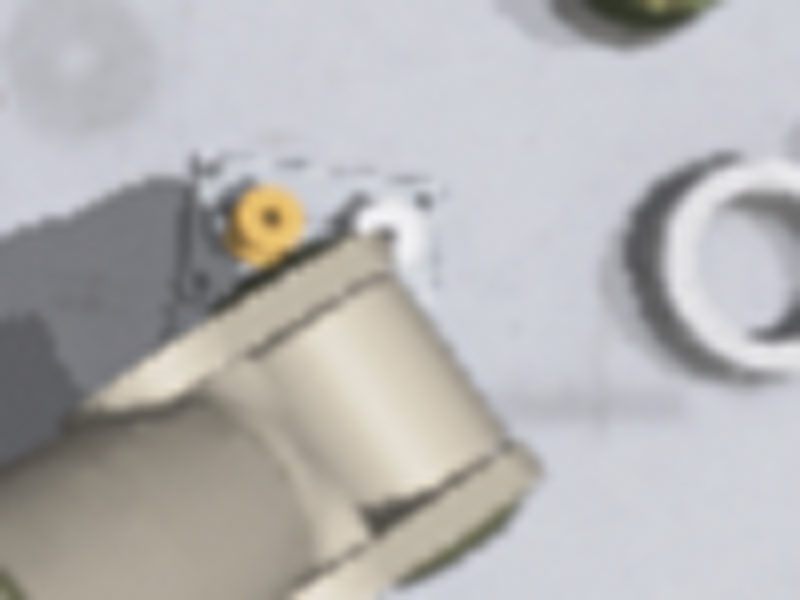

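Emit:
move_arm --targets '[[[0,0,0],[0,0,0],-0.03],[[0,0,0],[0,0,0],-0.07],[[0,0,0],[0,0,0],-0.07],[[0,0,0],[0,0,0],-0.07]]'

```text
time_s: 20.05
eef_pos: [0.3879, -0.3848, 0.0613]
eef_rot: [-1.149, 1.298, -1.298]
wrist_force: [-0.7, 0.3, -1.0]
opening: 0.464
```

```bash
cat >> h.py <<'E'
def avg(n,tag,k=5):
    import pickle
    cs=[imaging.camera(n) for _ in range(k)]
    c=cs[-1]; a=np.mean([q['color'].astype(float) for q in cs],0); c['avg']=a; c['color']=a.round().astype(np.uint8)
    pickle.dump(c,open(f'pics/{tag}.pkl','wb')); return c
E
python3 - <<'E'
from h import *
np.set_printoptions(precision=4,suppress=True)
c=avg('side','side10');S=c['color'][:,:,::-1]
t,r,s=tool();print(t,s['opening'],s['wrist_force'],s['time_s']);
x,y=223,277
cv2.imwrite('pics/l2.png',np.vstack([cv2.resize(S[y:y+25,x:x+53],(800,377),interpolation=2)]))
fwd=r[:,2];g=t+r[:,1]*.0085
for th in(.045,.055,.065,.075):
  gap=.041-2*.155*th
  print(th,[(proj(c,[P])[0]-[x,y]+.5)*15.09-.5 for P in(g+fwd*.089+r[:,0]*(gap/2+.0025),g+fwd*.089-r[:,0]*(gap/2+.0025),g+fwd*.031-r[:,0]*(gap/2+.0025+.034*.07*0))])
E
```

```text
[ 0.3879 -0.3848  0.0613] 0.46739867941721364 [ 0.2868 -0.7538 -0.6791] 20.3
0.045 [array([668.012 , 218.7186]), array([625.7197,  92.3954]), array([287.393 , 142.9494])]
0.055 [array([665.9241, 212.4823]), array([627.7232,  98.38  ]), array([289.0568, 149.0325])]
0.065 [array([663.8405, 206.2592]), array([629.7309, 104.3771]), array([290.7241, 155.1283])]
0.075 [array([661.7614, 200.0492]), array([631.7428, 110.3866]), array([292.3949, 161.2368])]
```

View pics/l2.png

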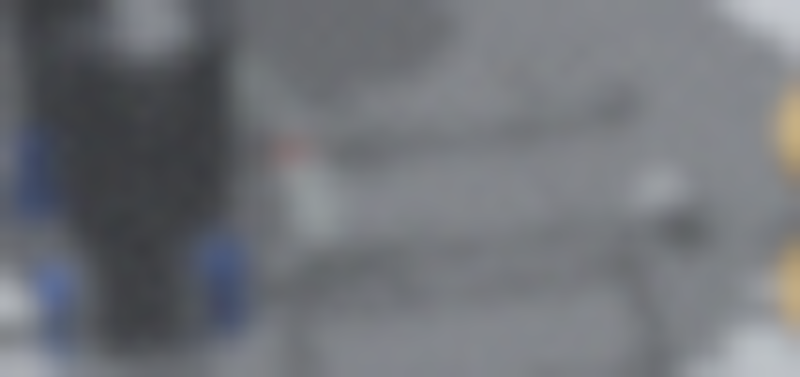

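```bash
python3 - <<'E'
from h import *
def cr(tag):
    c=load(tag)['color'][275:305,228:275,::-1].astype(float)
    a=np.clip((c-60)*255/110,0,255).astype(np.uint8)
    return cv2.resize(a,(800,510),interpolation=cv2.INTER_CUBIC)
cv2.imwrite('pics/m1.png',cr('side9'));cv2.imwrite('pics/m2.png',cr('side10'))
E
```

```text
(no output)
```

View pics/m1.png

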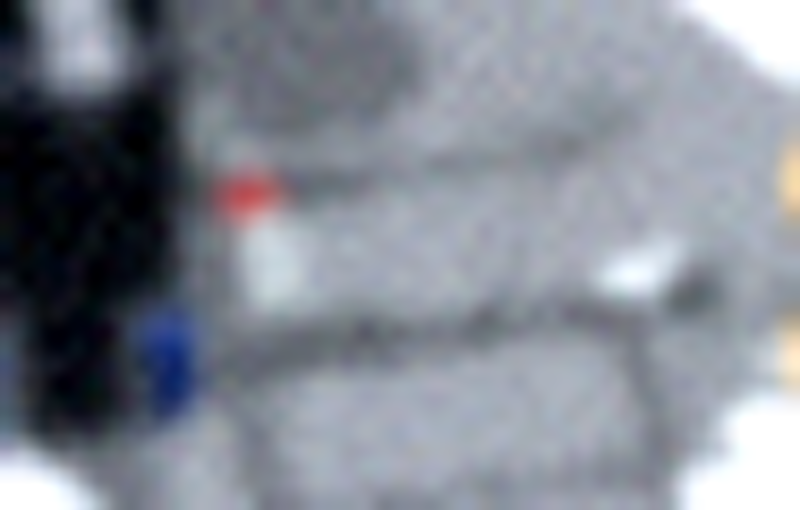

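View pics/m2.png

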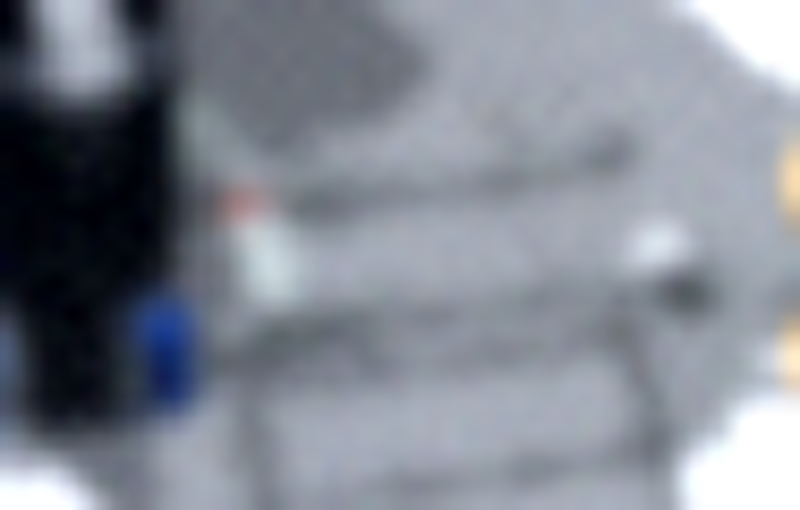

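```bash
python3 - <<'E'
from h import *
print(shift([.30,-.50,.30]))
c=load('side10');print(proj(c,[[.30,-.50,.30],[.30,-.60,.29]]))
E
```

```text
[ 125.  -238.7  -73.2]
[[198.96790195 245.67198918]
 [211.75001715 281.03105298]]
```

Emit:
move_arm --targets '[[[0,-20,0],[0,0,0],-0.07],[[5,-50,-10],[0,3,0],-0.07],[[20,-85,-20],[0,10,0],-0.07],[[40,-120,-30],[0,20,0],-0.07],[[60,-155,-40],[0,30,0],-0.07],[[80,-185,-50],[0,40,0],-0.07],[[100,-215,-60],[0,50,0],-0.07],[[115,-235,-70],[0,60,0],-0.07],[[125,-239,-73],[0,70,0],-0.07],[[125,-239,-73],[0,78,0],-0.07],[[125,-239,-73],[0,83,0],-0.07],[[125,-239,-73],[0,83,0],-0.07],[[125,-239,-73],[0,83,0],-0.07]]'

```text
time_s: 21.92
eef_pos: [0.3003, -0.5, 0.3002]
eef_rot: [-0.003, 2.22, -2.22]
wrist_force: [0.4, -0.1, -1.1]
opening: 0.467
```

```bash
cat > look.py <<'E'
from h import *
import sys
np.set_printoptions(precision=4,suppress=True)
tag=sys.argv[1]
c=avg('side',tag,4);S=c['color'][:,:,::-1]
t,r,s=tool();print(t,r[:,2],s['opening'],s['time_s']);
g=t+r[:,1]*.0085
p=proj(c,[g+r[:,2]*.04])[0]; x,y=int(p[0])-27,int(p[1])-20;print(x,y)
cv2.imwrite(f'pics/{tag}.png',cv2.resize(S[y:y+40,x:x+53],(795,600),interpolation=2))
for th in(.045,.055,.065,.075):
  gap=.041-2*.155*th
  print(th,[(proj(c,[P])[0]-[x,y]+.5)*15-.5 for P in(g+r[:,2]*.089+r[:,0]*(gap/2),g+r[:,2]*.089-r[:,0]*(gap/2),g+r[:,2]*.031)])
E
python3 look.py n1
```

```text
[ 0.3003 -0.5     0.3003] [ 0.0015 -1.      0.    ] 0.4679246318254422 22.125
177 240
0.045 [array([401.6272, 579.1011]), array([614.7896, 530.6433]), array([398.0355, 278.2278])]
0.055 [array([413.9299, 576.3056]), array([602.663 , 533.4012]), array([398.0355, 278.2278])]
0.065 [array([426.2219, 573.5124]), array([590.5257, 536.1614]), array([398.0355, 278.2278])]
0.075 [array([438.503 , 570.7214]), array([578.3778, 538.9239]), array([398.0355, 278.2278])]
```

View pics/n1.png

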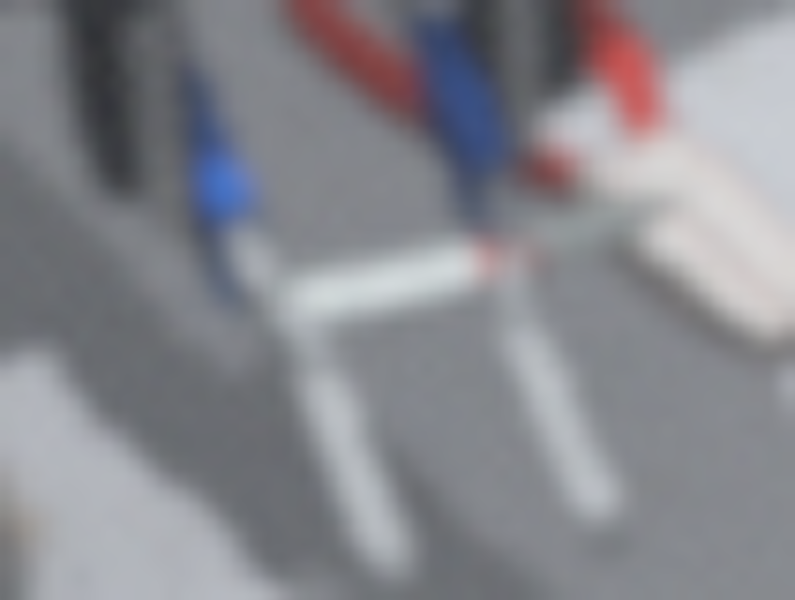

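```bash
python3 - <<'E'
from h import *
np.set_printoptions(precision=4,suppress=True)
S=load('n1'); T=avg('top','top11',4)
def cen(c,win,up):
    x0,y0,x1,y1=win; im=c['color'][y0:y1,x0:x1]
    b=cv2.resize(im,None,fx=8,fy=8,interpolation=cv2.INTER_CUBIC)
    return b
cv2.imwrite('pics/o1.png',cen(T,(325,190,380,230),0)[:,:,::-1]);cv2.imwrite('pics/o2.png',cen(S,(255,270,315,335),0)[:,:,::-1])
# bright top-face mask
for nm,c,(x0,y0,x1,y1) in(('T',T,(325,190,380,230)),('S',S,(255,270,315,335))):
    b=cen(c,(x0,y0,x1,y1),0);h=cv2.cvtColor(b,cv2.COLOR_RGB2HSV)
    for n,m in(('br',((h[...,1]>90)&(h[...,0]<35)&(h[...,2]>170))),('wh',((h[...,1]<22)&(h[...,2]>212)))):
        k,l,st,ce=cv2.connectedComponentsWithStats(m.astype(np.uint8))
        o=np.argsort(-st[1:,4])[:3]+1
        for i in o:
            p=(ce[i]+.5)/8-.5+[x0,y0]; bb=st[i]
            pb=(np.array([bb[0]+bb[2]/2,bb[1]+bb[3]/2])+.5)/8-.5+[x0,y0]
            print(nm,n,bb[2:]/8.,p,onz(c,[p],.052),'bbox',pb)
E
```

```text
T br [  8.      9.25  408.375] [346.9514 206.5584] [[ 0.5154 -0.3975  0.052 ]] bbox [347.3125 206.8125]
T wh [  41.5     35.5   4633.375] [366.7138 200.8995] [[ 0.5387 -0.4737  0.052 ]] bbox [358.8125 207.3125]
T wh [ 10.625   6.375 384.875] [344.8762 226.7616] [[ 0.4376 -0.3874  0.052 ]] bbox [344.625 226.375]
T wh [  5.375   9.125 208.875] [326.5513 209.15  ] [[ 0.504  -0.3195  0.052 ]] bbox [327.25 208.75]
S br [  9.875   7.625 464.375] [280.7581 285.9777] [[ 0.5141 -0.4049  0.052 ]] bbox [280.875 286.   ]
S br [ 4.    5.25 94.75] [277.3391 296.8234] [[ 0.4918 -0.439   0.052 ]] bbox [277.6875 296.4375]
S wh [  9.625   8.    357.5  ] [289.1671 299.2409] [[ 0.5159 -0.4566  0.052 ]] bbox [288.5    299.9375]
S wh [ 6.25  3.25 76.25] [299.083  333.2443] [[ 0.4956 -0.5661  0.052 ]] bbox [299.3125 332.9375]
S wh [ 5.125  4.875 73.125] [311.6364 323.3161] [[ 0.5347 -0.5478  0.052 ]] bbox [312.   323.25]
```

View pics/o1.png

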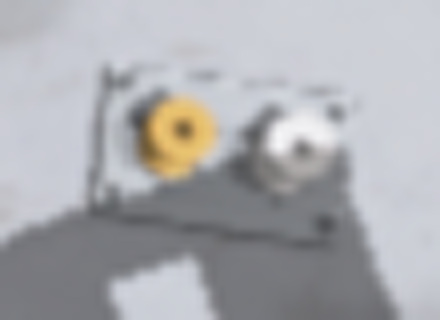

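View pics/o2.png

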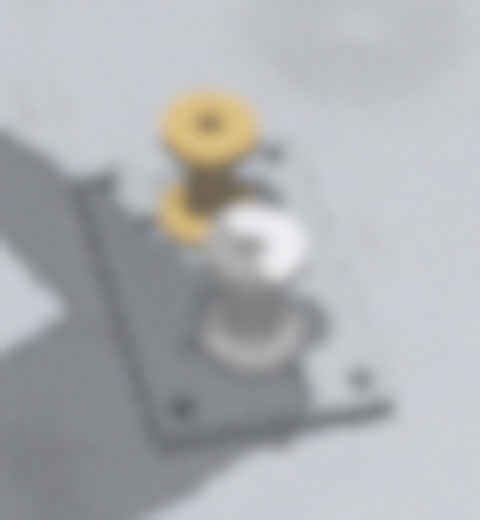

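Emit:
move_arm --targets '[[[-5,10,-15],[0,-8,0],-0.07],[[-15,35,-35],[0,-18,0],-0.07],[[-30,65,-55],[0,-28,0],-0.07],[[-45,100,-75],[0,-38,0],-0.07],[[-60,135,-95],[0,-48,0],-0.07],[[-75,165,-110],[0,-58,0],-0.07],[[-87,190,-115],[0,-68,0],-0.07],[[-87,200,-115],[0,-77,0],-0.07],[[-87,200,-115],[0,-83,0],-0.07],[[-87,225,-115],[0,-83,0],-0.07],[[-87,248,-115],[0,-83,0],-0.03],[[-87,260,-115],[0,-83,0],0.0],[[-87,263,-115],[0,-83,0],0.03],[[-87,263,-115],[0,-83,0],0.03]]'

```text
time_s: 24.08
eef_pos: [0.3874, -0.3853, 0.0378]
eef_rot: [-1.149, 1.297, -1.299]
wrist_force: [0.8, 0.9, -0.3]
opening: 0.518
```

```bash
cat > look2.py <<'E'
from h import *
import sys
np.set_printoptions(precision=4,suppress=True)
tag=sys.argv[1]
c=avg('side',tag,3);S=c['color'][:,:,::-1]
t,r,s=tool();print(t,r[:,2],s['opening'],s['time_s'],s['wrist_force']);
g=t+r[:,1]*.0085
x,y=215,265
cv2.imwrite(f'pics/{tag}.png',cv2.resize(S[y:y+60,x:x+80],(800,600),interpolation=2))
th=.039
gap=.041-2*.155*th
print(th,[(proj(c,[P])[0]-[x,y]+.5)*10-.5 for P in(g+r[:,2]*.089+r[:,0]*(gap/2),g+r[:,2]*.089-r[:,0]*(gap/2),g+r[:,2]*.065)])
print('neck',(proj(c,[[.5168,-.4003,.031],[.5168,-.4003,.052]])-[x,y]+.5)*10-.5, shift([.5168,-.4003,.031]))
E
python3 look2.py p1
```

```text
[ 0.3874 -0.3853  0.038 ] [ 0.9927 -0.121   0.0008] 0.5150120925657564 24.225 [-0.2645  0.324  -0.495 ]
0.039 [array([520.335 , 331.8335]), array([495.2935, 255.7519]), array([415.2482, 307.6679])]
neck [[664.6503 263.0202]
 [665.6804 200.4221]] [ -0.7   7.1 130.3]
```

View pics/p1.png

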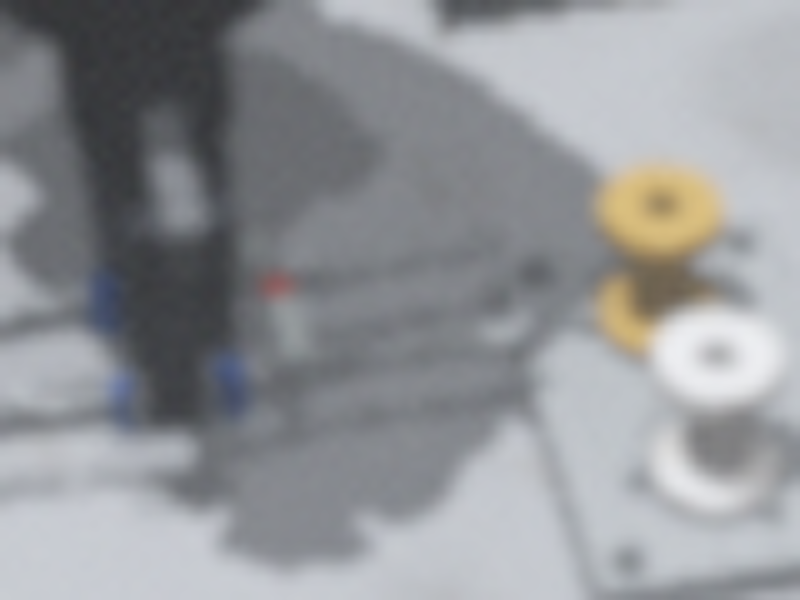

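Emit:
move_arm --targets '[[[0,0,10],[0,0,0],0.03],[[0,0,22],[0,0,0],0.03],[[0,0,34],[0,0,0],0.03],[[0,0,46],[0,0,0],0.03],[[0,0,56],[0,0,0],0.03],[[0,0,66],[0,0,0],0.03],[[0,0,70],[0,0,0],0.03],[[0,0,70],[0,0,0],0.03]]'

```text
time_s: 25.22
eef_pos: [0.4567, -0.3934, 0.0372]
eef_rot: [-1.149, 1.298, -1.298]
wrist_force: [-0.5, 0.3, -0.5]
opening: 0.517
```

```bash
sed -i 's/x,y=215,265/x,y=230,260/' look2.py; python3 look2.py p2
```

```text
[ 0.4564 -0.3934  0.0373] [ 0.9926 -0.1213 -0.0003] 0.5172826175562161 25.375 [-0.114   0.2112 -0.4466]
0.039 [array([636.6692, 342.2844]), array([606.8286, 267.5803]), array([530.8623, 318.5178])]
neck [[514.6503 313.0202]
 [515.6804 250.4221]] [-0.5  6.3 60.8]
```

View pics/p2.png

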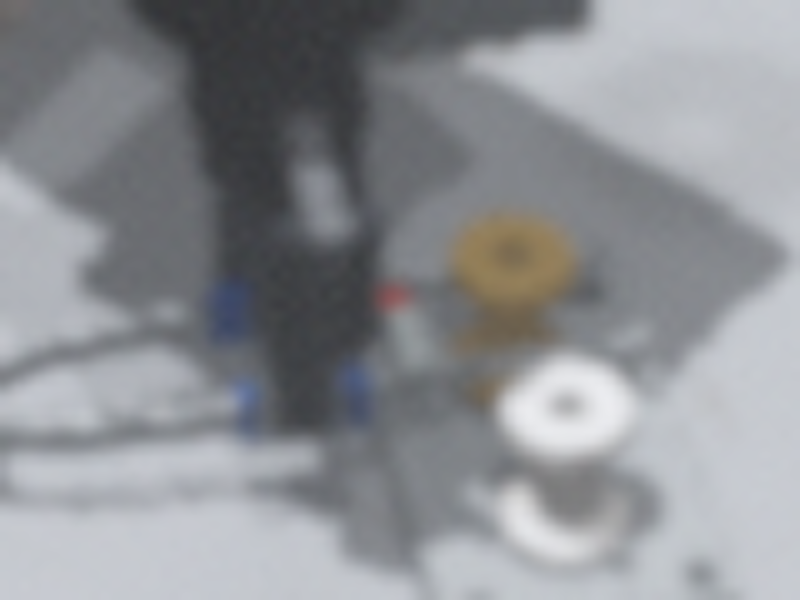

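Emit:
move_arm --targets '[[[0,0,-2],[0,0,0],0.03],[[0,0,-4],[0,0,0],0.03],[[0,0,-4],[0,0,0],0.0],[[0,0,-4],[0,0,0],-0.03],[[0,0,-4],[0,0,0],-0.06],[[0,0,-4],[0,0,0],-0.083],[[0,0,-4],[0,0,0],-0.083],[[0,0,-4],[0,0,0],-0.083]]'

```text
time_s: 26.38
eef_pos: [0.4527, -0.3929, 0.0373]
eef_rot: [-1.149, 1.298, -1.298]
wrist_force: [-0.3, -0.1, -0.6]
opening: 0.46
```

```bash
python3 look2.py p3
```

```text
[ 0.4527 -0.3929  0.0373] [ 0.9926 -0.1211 -0.    ] 0.46066554180303376 26.525 [-0.9237 -0.2642 -0.131 ]
0.039 [array([622.4772, 344.2264]), array([592.8706, 269.4647]), array([516.7072, 320.4715])]
neck [[514.6503 313.0202]
 [515.6804 250.4221]] [-0.5  6.3 64.5]
```

View pics/p3.png

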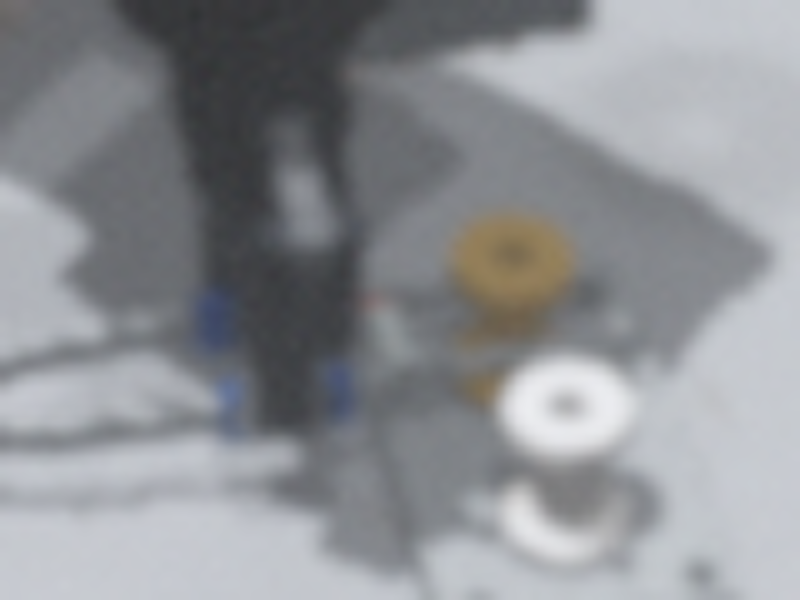

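Emit:
move_arm --targets '[[[0,-3,0],[0,0,0],-0.083],[[0,-6,0],[0,0,0],-0.083],[[0,-8,0],[0,0,0],-0.083],[[0,-10,0],[0,0,0],-0.083],[[0,-11,0],[0,0,0],-0.083],[[0,-12,0],[0,0,0],-0.083],[[0,-13,0],[0,0,0],-0.083],[[0,-14,0],[0,0,0],-0.083],[[0,-15,0],[0,0,0],-0.083],[[0,-16,0],[0,0,0],-0.083],[[0,-16,0],[0,0,0],-0.083]]'

```text
time_s: 27.9
eef_pos: [0.4527, -0.393, 0.0534]
eef_rot: [-1.149, 1.298, -1.298]
wrist_force: [-0.3, 0.9, -0.9]
opening: 0.459
```

```bash
python3 look2.py p4
```

```text
[ 0.4527 -0.3929  0.0532] [ 0.9926 -0.121  -0.0001] 0.46451175438840886 28.05 [ 0.775   0.3608 -1.749 ]
0.039 [array([623.9189, 296.6755]), array([594.0818, 222.3197]), array([517.4253, 273.0661])]
neck [[514.6503 313.0202]
 [515.6804 250.4221]] [-0.4 22.2 64.6]
```

View pics/p4.png

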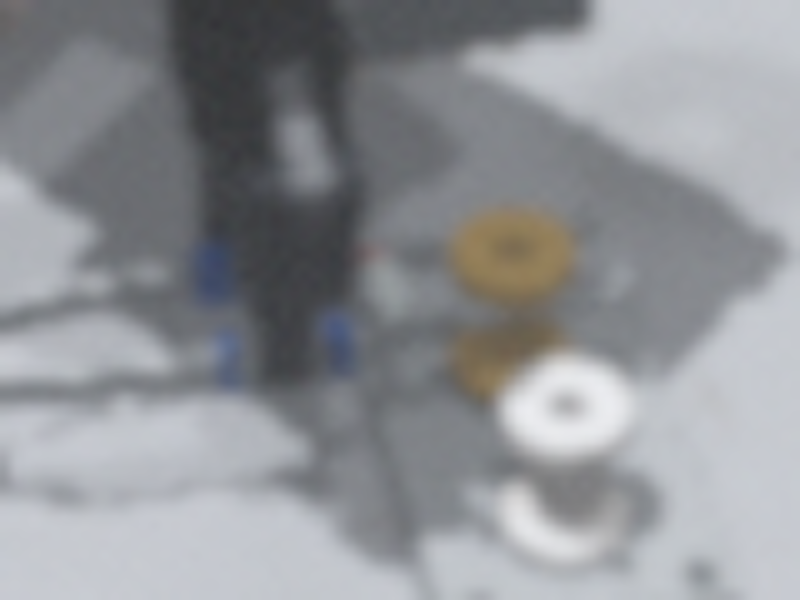

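Emit:
move_arm --targets '[[[0,-1,0],[0,0,0],-0.083],[[0,-3,0],[0,0,0],-0.083],[[0,-5,0],[0,0,0],-0.083],[[0,-8,0],[0,0,0],-0.083],[[0,-11,0],[0,0,0],-0.083],[[0,-14,0],[0,0,0],-0.083],[[0,-16,0],[0,0,0],-0.083],[[0,-16,0],[0,0,0],-0.083]]'

```text
time_s: 29.05
eef_pos: [0.4527, -0.393, 0.0695]
eef_rot: [-1.149, 1.298, -1.298]
wrist_force: [-0.0, -0.8, -1.2]
opening: 0.46
```

```bash
python3 look2.py p5
```

```text
[ 0.4526 -0.3929  0.0692] [ 0.9926 -0.1211 -0.0002] 0.46436404955743804 29.2 [-0.0833 -0.1428 -1.1552]
0.039 [array([625.2597, 248.6507]), array([595.203 , 174.7069]), array([518.0354, 225.1783])]
neck [[514.6503 313.0202]
 [515.6804 250.4221]] [-0.4 38.2 64.6]
```

View pics/p5.png

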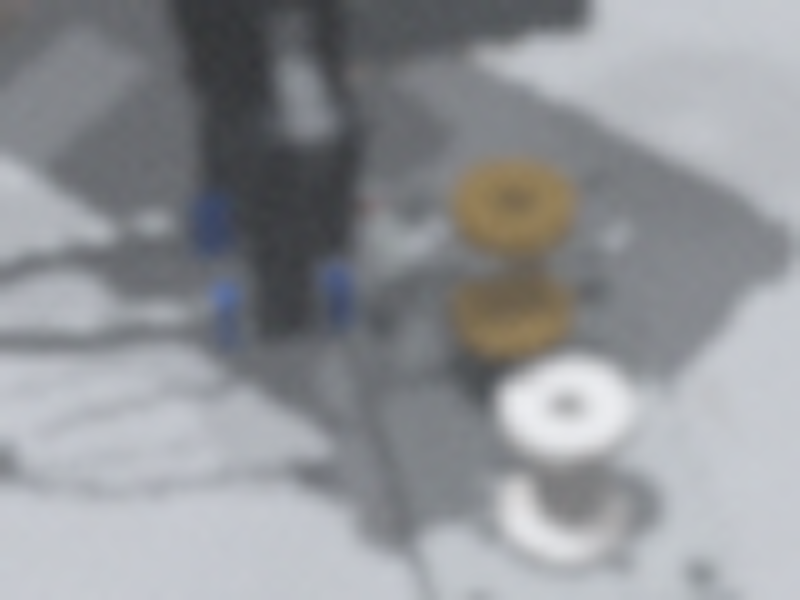

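Emit:
move_arm --targets '[[[0,-3,0],[0,0,0],-0.083],[[0,-8,0],[0,0,0],-0.083],[[0,-14,0],[0,0,0],-0.083],[[0,-21,0],[0,0,0],-0.083],[[0,-28,0],[0,0,0],-0.083],[[0,-35,0],[0,0,0],-0.083],[[0,-42,0],[0,0,0],-0.083],[[0,-49,0],[0,0,0],-0.083],[[0,-56,0],[0,0,0],-0.083],[[0,-62,0],[0,0,0],-0.083],[[0,-67,0],[0,0,0],-0.083],[[0,-70,0],[0,0,0],-0.083],[[0,-71,0],[0,0,0],-0.083],[[0,-71,0],[0,0,0],-0.083]]'

```text
time_s: 30.95
eef_pos: [0.4527, -0.3929, 0.1402]
eef_rot: [-1.149, 1.298, -1.298]
wrist_force: [0.1, -0.3, -1.5]
opening: 0.459
```

```bash
sed -i 's/x,y=230,260/x,y=230,235/' look2.py; python3 look2.py p6; python3 -c "
from h import *
S=load('p6')['color'][242:272,255:300,::-1].astype(float)
cv2.imwrite('pics/p6z.png',cv2.resize(np.clip((S-50)*1.8,0,255).astype(np.uint8),(795,530),interpolation=2))"
```

```text
[ 0.4526 -0.3929  0.1401] [ 0.9926 -0.1211 -0.0002] 0.457557412025157 31.1 [-0.5578  1.0444 -1.1949]
0.039 [array([632.3969, 276.0696]), array([601.2581, 204.266 ]), array([521.7894, 253.3736])]
neck [[514.6503 563.0202]
 [515.6804 500.4221]] [ -0.4 109.1  64.6]
```

View pics/p6.png

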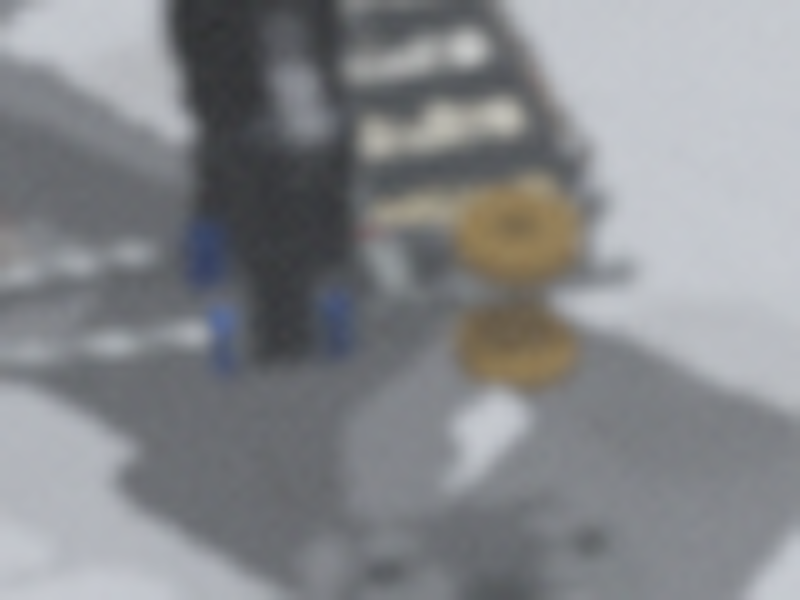

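View pics/p6z.png

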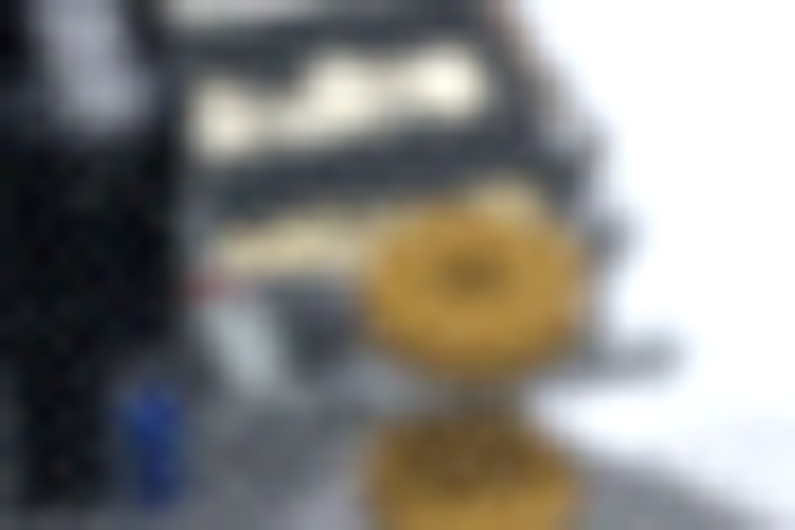

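Emit:
move_arm --targets '[[[0,0,0],[0,0,0],-0.083],[[0,0,0],[0,0,0],-0.083],[[0,0,0],[0,0,0],-0.083],[[0,0,0],[0,0,0],-0.083]]'

```text
time_s: 31.6
eef_pos: [0.4527, -0.393, 0.1403]
eef_rot: [-1.149, 1.298, -1.298]
wrist_force: [0.3, 0.0, -1.4]
opening: 0.459
```

```bash
python3 -c "
from h import *
c=avg('side','q1',3);cv2.imwrite('pics/q1.png',cv2.resize(c['color'][215:335,200:330,::-1],(780,720),interpolation=2)[:600]);
d=np.abs(c['avg']-load('p6')['avg'])[235:290,200:300];print(d.max(),d.mean())
cv2.imwrite('pics/q1.png',cv2.resize(c['color'][230:330,200:330,::-1],(780,600),interpolation=2))
t,r,s=tool();print(t,s['opening'],s['wrist_force'])"
```

```text
13.333333333333343 1.2963636363636364
[ 0.45266773 -0.39295579  0.14029303] 0.4619262187203383 [ 0.48401919 -0.22117563 -1.22985291]
```

View pics/q1.png

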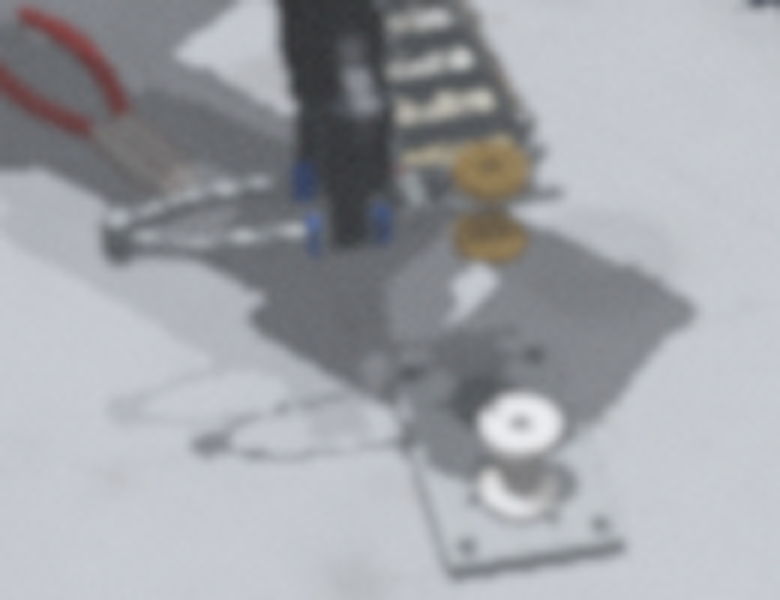

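The picture shows the bronze bush hanging level in the jaws at (490,165)–(490,240). The white bush is still in its nest at (520,425), and nothing has drifted. I'm handing it in.

```bash
python3 -c "
from workcell import env
print(env.finish_job())"
```

```text
the job is handed in; nothing more can be done
None
```

I handed the job in at about 32 s, with the bronze bush held level in the tweezers straight above its nest. Its foot is at about 0.10 m, and the top of the white bush is at 0.052 m. The white bush is still in its nest.

**What I did:** I pulled the upper drawer out about 150 mm by its handle and took the tweezers out by the blue grips. I brought the open jaws level round the bronze neck, squeezed, and lifted about 103 mm straight up.

**What went wrong:** The first grip on the tweezers was too shallow, and they swung about 60° nose-up as they left the drawer. I laid them flat on the bench by turning them about their hinge, then gripped them again deeper. After that they stayed level to within about 1.5°.

**Last checks:**
- **Hold:** Pictures about 0.5 s apart after the lift show no drift, and the opening stayed at 0.46. The side forces on the wrist stayed within about 1 N, so there was no sign of the neck being pinched.
- **Red mark:** The clearest look at the scale was before the lift, at an opening of 0.467. It showed red on both sides of the left arm, which I read as about 0.062 rad. I then squeezed slightly more, to 0.46, which should be about 0.066.
- **Disagreement:** A rougher measurement of the jaw gap after the lift gave about 0.060. That is still on the red, but the scale itself could not be read sharply in that last view.

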